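# Brick pedestal and a pan of nuts for blackening

### The arm

A 7-joint arm with a two-finger parallel gripper is mounted at the origin on a cart in front of the work surface, level with it; the furniture and walls round the work are solid. World frame = base frame: x ahead of the robot, y to its left, z up, the work surface at z = 0. Lengths are in m, angles in rad, forces in N, time in s.
With the tool pointing down it reaches from about 0.425 to 0.825 m from the base axis. Payload 3.6 kg.
Tool frame: the origin (TCP) lies on the centre line of the jaws, within the pads' length; the fingertips stand 25 mm ahead of it and the grasp point (between the pads) lies 6 mm ahead of it; z points along the fingers, y is the line along which they close (so a half turn about z gives the same grasp; the last joint's range is limited). The gripper opens to 93 mm and grips with 3 to 60 N. Pads are 15 mm wide; open, the fingers measure 128 mm over their backs; the gripper's body (75 mm by 188 mm) begins 65 mm behind the grasp point.
Start: joints at [1.2, 0.615, -0.013, 1.423, 0.008, 1.103, -0.04], TCP at [0.219, -0.612, 0.244] pointing down, gripper open.
Joint ranges: [-3.12, 3.12], [-0.3, 2.06], [-1.34, 1.32], [0.26, 2.42], [-1.36, 4.5], [0.01, 1.98], [-2.84, 2.84]. Speed limits (rad/s): [2.79, 2.79, 3.14, 3.14, 3.14, 3.14, 3.14].

### API

Orientations are given as a unit quaternion [x, y, z, w].
In Python, from workcell import manip, optics, job gives the robot as it stands.
- The arm moves only by the tool servo_tool, never from a script. Its argument "steps" is one flat list of numbers, 6 for each row, row after row: the shift along the tool's x, y, z each as a share of 60 mm, from -1 to 1, then the turn, a rotation vector about the tool's x, y, z each as a share of 5 degrees, from -1 to 1. In form: [tx, ty, tz, ax, ay, az, tx, ty, tz, ax, ay, az, ...]. A call has 1 to 20 rows; each row shifts and turns the commanded pose from where the row before left it, along the tool's axes as they then stand; what a row does not reach is not made up. A row lasts 1/8 s, in which the tool goes at most 62.5 mm and 10.7 degrees, less where a joint would pass 70% of its speed; a pose out of reach is approached as far as the arm can. A call with a number of a shift or a turn outside -1 to 1 is refused whole. A call with a gripper value outside its range is refused whole. "claw" is the opening, from -1 (shut) to 1 (fully open), set as the call begins (left out, the last holds). The fingers move at their own pace and stop on an object; "grip_force" is the grip in N (left out, the last holds). Time passes only in rows, so rows that do not move let the fingers close. It gives the time, the measured TCP pose, the force, the opening and the grip force at its end, in the units of the state.
- manip.get_obs(): the state, without advancing time (a new reading comes with each control period).
- optics.camera(name): name is "scene" or "top"; returns a dict with "frame" (384x512x3 uint8, red, green, blue), "intrinsics" (3x3 intrinsics, pixels), "origin" and "orientation" of the camera in the world. Camera axes: x right, y down, z forward; pixel columns grow to the right and rows downward; lengths in m; the calibration is good to about 2 mm. A picture is of the moment at which its call begins. There is no depth.
- job.hand_in(): hands the job in; it is judged then, once.
The state is a dict: "clock": time; "qpos": joint angles; "qvel": joint speeds; "joint_torque": joint torques, N m; "position": TCP position; "tool_rot": TCP orientation; "wrist_force": force on the tool from outside, world axes, zero at the start; "torque": the same for the moment, N m; "width": opening from 0.0 (shut) to 1.0 (fully open); "gripper_force": force on a finger pad.
Only numpy, scipy, OpenCV 4.12 (cv2) and the standard library are available. Lean on these libraries where they do the work, as an engineer would, in place of code of your own. Each camera call takes 0.05 s, during which the arm holds its last target. There are 200 camera calls.

### The job

Set up a pan of nuts for torch blackening: stack all the loose firebricks, lying flat, into one square pile in the middle of the steel hearth plate, with their length along the plate's length, and set the empty steel pan level and centred on top, its length along the bricks. Then lift the scoop, tip all its nuts into the pan, and stand the empty scoop upright on the bench clear of the plate. Leave the other things on the bench where they are.

Things in the scene. Friction and masses are not known exactly. Their poses are not given: they have to be found in the camera images.
- hearth: dark steel hearth plate lying on the bench and fixed to it, 120 mm along its x, 150 mm along its y (its length), 6 mm thick, with a bright screw in each corner; origin at the centre of its underside, z up
- hearth_centre (a point): centre of the hearth plate's upper face, where the pile goes; axes as the plate's. Beware of the fixed sander: its motor, up to 245 mm high, stands 0.1 to 0.25 m behind and to the right of this point
- brick_0: loose white firebrick 52 mm along x, 110 mm along y, 38 mm high, 0.34 kg, lying flat on the bench at the start; origin at the centre of its underside, z up. There are two or three bricks; absent ones read None
- brick_1: loose white firebrick 52 mm along x, 110 mm along y, 38 mm high, 0.34 kg, lying flat on the bench at the start; origin at the centre of its underside, z up. There are two or three bricks; absent ones read None
- brick_2: loose white firebrick 52 mm along x, 110 mm along y, 38 mm high, 0.34 kg, lying flat on the bench at the start; origin at the centre of its underside, z up. There are two or three bricks; absent ones read None
- pan: open rectangular sheet-steel pan, 0.4 kg, 110 mm along its x, 140 mm along its y (its length), 38 mm high, walls and floor 4 mm; origin at the centre of its underside, z up
- pan_in (a point): centre of the pan's inner floor; axes as the pan's
- pan_handle (a point): point to grip in the pan's black flat handle, which stands upright just outside the middle of the -x wall: 14 mm thick along x, 40 mm wide along y, from 10 to 90 mm above the underside. The point is at x = -62 mm, 70 mm above the underside; axes as the pan's
- scoop: aluminium tipping scoop, 0.24 kg empty, holding the nuts; body 41 mm behind its origin to 85 mm before it along x, 82 mm along y. Inner floor 74 x 74 mm, 4 mm thick; walls 48 mm high at the back (-x) and sides; open lip at the front (+x). It stands on the steel bench top at z = 6 mm. Origin on the underside, under the middle of the flat floor, z up
- scoop_mouth (a point): middle of the scoop's lip, 85 mm before the scoop's origin and 17 mm above the underside; axes as the scoop's. In front the floor goes on as a ramp, 74 mm wide inside, rising at 15 degrees for 50 mm to this open lip: the nuts slide out when the scoop is tipped lip down by some 50 to 70 degrees
- scoop_handle (a point): point to grip in the scoop's black square post handle (16 x 16 mm), behind the back wall, leaning 30 degrees backward, away from the lip (its axis points up along (-0.5, 0, 0.866) in the scoop's frame). The point lies on its axis at x = -76 mm, z = 78 mm; the post goes on 23 mm above it; axes as the scoop's
- scoop_in (a point): centre of the scoop's inner floor
- nut_0: steel hex nut 30 mm across flats, 34 mm across corners, 16 mm thick, 0.05 kg, in the scoop at the start; origin at the centre of one flat face. There are four to six nuts; absent ones read None
- nut_1: steel hex nut 30 mm across flats, 34 mm across corners, 16 mm thick, 0.05 kg, in the scoop at the start; origin at the centre of one flat face. There are four to six nuts; absent ones read None
- nut_2: steel hex nut 30 mm across flats, 34 mm across corners, 16 mm thick, 0.05 kg, in the scoop at the start; origin at the centre of one flat face. There are four to six nuts; absent ones read None
- nut_3: steel hex nut 30 mm across flats, 34 mm across corners, 16 mm thick, 0.05 kg, in the scoop at the start; origin at the centre of one flat face. There are four to six nuts; absent ones read None
- nut_4: steel hex nut 30 mm across flats, 34 mm across corners, 16 mm thick, 0.05 kg, in the scoop at the start; origin at the centre of one flat face. There are four to six nuts; absent ones read None
- nut_5: steel hex nut 30 mm across flats, 34 mm across corners, 16 mm thick, 0.05 kg, in the scoop at the start; origin at the centre of one flat face. There are four to six nuts; absent ones read None
- tape_measure: tape measure 37 x 80 x 62 mm standing loose on the bench, to be left alone; origin at the centre of its underside
- tape_roll: roll of masking tape 100 mm across, 25 mm high, lying loose on the bench, to be left alone; origin at the centre of its underside

How it is judged:
By the outcome, as a careful person would: the job done as asked, in the order asked, and still so for the second after the job is handed in, with the robot touching nothing.
Of brick_0, brick_1, brick_2 only 2 to 3 are there at a start; the rules pass over those that are not, and their reading is None.
Of nut_0, nut_1, nut_2, nut_3, nut_4, nut_5 only 4 to 6 are there at a start; the rules pass over those that are not, and their reading is None.
At some moment in a run one of scoop may be knocked a few centimetres aside while the robot is not near it.
It also fails if it takes over 192 s, if anything falls off the work surface, if the arm or the gripper's body presses on something with over 40 N, if the wrist force passes 120 N, or if a joint passes its speed limit or range.

## Working session

There is one attempt and no reset: what is moved stays moved. The work goes in short steps, Python scripts to look and compute and a tool call to move; the robot and the scene stay as the last step left them, time stands still between calls to the robot, and variables do not carry over. Pictures are saved under pics/ and viewed, at most 14 in all, crops included, and the job is handed in when it is done.

Besides the shell and the picture viewer there is one more tool, called after ">>>" as name(argument=value, ...), one argument or row to a line, values as JSON. servo_tool: Moves the arm, as the interface text tells. Shift numbers are shares of 60 mm and turn numbers shares of 5 degrees, none past 1 either way. Its arguments: {"type":"object","properties":{"steps":{"type":"array"},"claw":{"type":"number"},"grip_force":{"type":"number"}},"required":["steps"]}

```bash
ls; mkdir -p pics; python3 - <<'E'
from workcell import manip, optics, job
import cv2,numpy as np
o=manip.get_obs(); print({k:np.round(v,3).tolist() for k,v in o.items()})
ims=[]
for n in("scene","top"):
    c=optics.camera(n); print(n,np.round(c["intrinsics"],1).tolist(),np.round(c["origin"],4),np.round(c["orientation"],4))
    cv2.imwrite(f"pics/{n}0.png",c["frame"][:,:,::-1])
    cv2.imwrite(f"pics/{n}0b.png",cv2.resize(c["frame"][:,:,::-1],(800,600),interpolation=cv2.INTER_CUBIC))
E
```

```text
pics
{'clock': 0.0, 'qpos': [1.2, 0.616, -0.013, 1.425, 0.008, 1.103, -0.04], 'qvel': [-0.0, 0.0, -0.001, 0.001, -0.001, -0.0, 0.0], 'joint_torque': [-0.0, -45.894, 0.208, -16.575, -0.061, 0.021, 0.0], 'position': [0.219, -0.611, 0.243], 'tool_rot': [0.985, 0.171, -0.0, -0.001], 'wrist_force': [-0.332, -0.238, 0.733], 'torque': [0.005, -0.004, 0.004], 'gripper_force': 0.0, 'width': 0.999}
scene [[350.4, 0.0, 257.0], [0.0, 350.4, 190.8], [0.0, 0.0, 1.0]] [-0.0885 -0.8869  0.8794] [ 0.8464 -0.2806  0.1511 -0.4266]
top [[364.9, 0.0, 260.7], [0.0, 364.9, 189.8], [0.0, 0.0, 1.0]] [ 0.4217 -0.0679  1.1379] [ 0.7068 -0.7042  0.0459 -0.0488]
```

View pics/top0b.png

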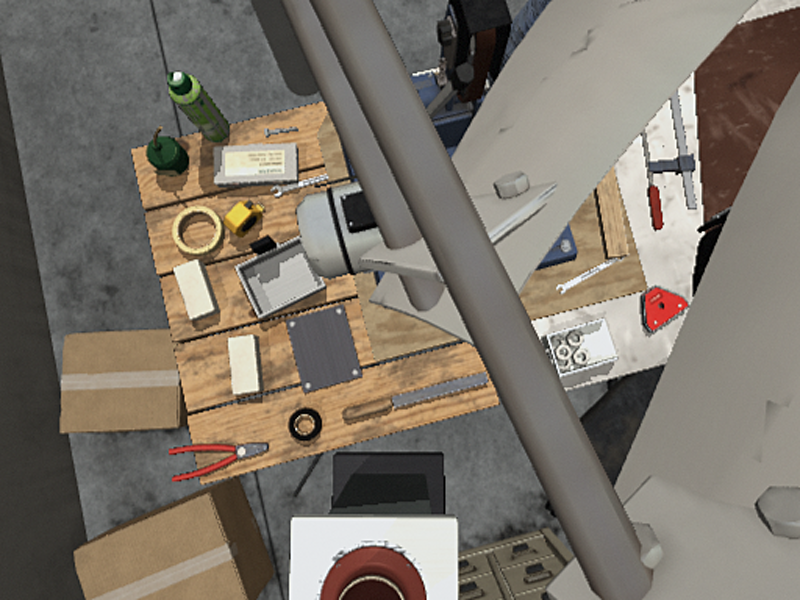

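View pics/scene0b.png

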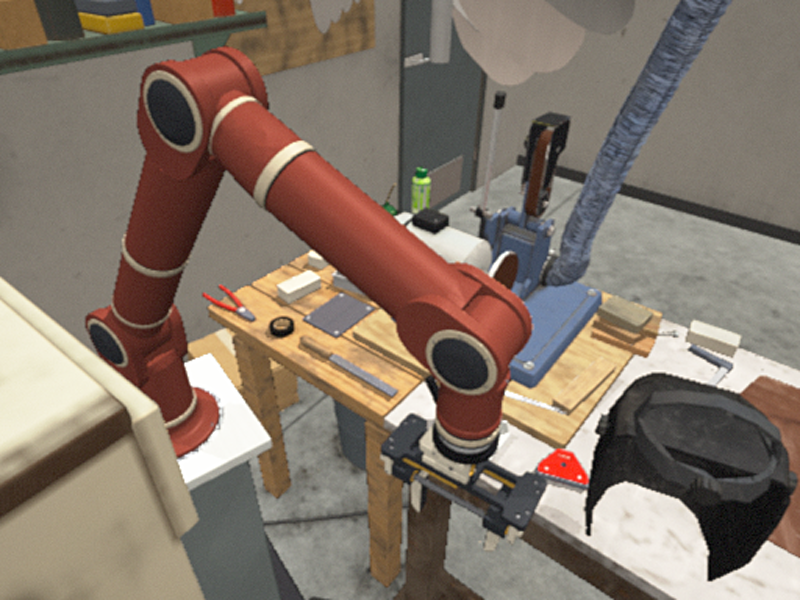

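The top view shows two white bricks at (195,290) and (243,364), the pan at (280,280) with its black handle at (263,243), the hearth at (323,348) and the scoop with nuts at (580,345). The sander motor is at (335,235). The scene view shows bricks at (300,287) and (318,257), with the arm hiding the scoop.

```bash
cat > h.py <<'E'
from workcell import manip, optics, job
import cv2, numpy as np
from scipy.spatial.transform import Rotation as R
def cam(n):
    c=optics.camera(n); c["R"]=R.from_quat(c["orientation"]).as_matrix(); return c
def ray(c,uv):
    K=np.array(c["intrinsics"]); uv=np.atleast_2d(uv).astype(float)
    d=np.c_[uv,np.ones(len(uv))]@np.linalg.inv(K).T@c["R"].T
    return d/np.linalg.norm(d,axis=1)[:,None]
def onz(c,uv,z):
    d=ray(c,uv); o=np.array(c["origin"]); return o+d*((z-o[2])/d[:,2])[:,None]
def proj(c,P):
    p=(np.atleast_2d(P)-c["origin"])@c["R"]; q=p@np.array(c["intrinsics"]).T; return q[:,:2]/q[:,2:]
def tri(c1,u1,c2,u2):
    o1,o2=np.array(c1["origin"]),np.array(c2["origin"]); d1,d2=ray(c1,u1)[0],ray(c2,u2)[0]
    t=np.linalg.lstsq(np.c_[d1,-d2],o2-o1,rcond=None)[0]
    a,b=o1+t[0]*d1,o2+t[1]*d2; return (a+b)/2,np.linalg.norm(a-b)
E
python3 - <<'E'
from h import *
t=cam("top");s=cam("scene")
f=t["frame"]; cv2.imwrite("pics/t1.png",f[:,:,::-1]); cv2.imwrite("pics/s1.png",s["frame"][:,:,::-1])
hsv=cv2.cvtColor(f,cv2.COLOR_RGB2HSV)
print(f[185,125],f[234,155],f[222,206],f[180,180],f[156,168], f[220,352])
for n,uv in dict(b0=(125,186),b1=(155,233),hearth=(207,223),pan=(180,178),scoop=(372,221),tapem=(155,138),roll=(126,147)).items(): print(n,onz(t,uv,0.02)[0].round(3))
print("scene white thing",onz(s,(457,214),0.02).round(3), proj(t,onz(s,(457,214),0.02)))
a=cv2.resize(f[130:270,95:235],(400,400),interpolation=cv2.INTER_CUBIC)
b=cv2.resize(f[180:270,325:415],(400,400),interpolation=cv2.INTER_CUBIC)
g=s["frame"]; d=cv2.resize(g[150:230,130:290],(800,400),interpolation=cv2.INTER_CUBIC)
cv2.imwrite("pics/c1.png",cv2.resize(np.vstack([np.hstack([a,b]),d]),(600,600))[:,:,::-1])
E
```

```text
[229 227 206] [229 227 205] [89 88 91] [192 191 186] [17 18 18] [240 245 249]
b0 [0.583 0.358 0.02 ]
b1 [0.438 0.258 0.02 ]
hearth [0.469 0.101 0.02 ]
pan [0.608 0.188 0.02 ]
scoop [ 0.477 -0.403  0.02 ]
tapem [0.736 0.271 0.02 ]
roll [0.707 0.361 0.02 ]
scene white thing [[ 1.167 -0.533  0.02 ]] [[403.72442024  11.74521772]]
```

View pics/c1.png

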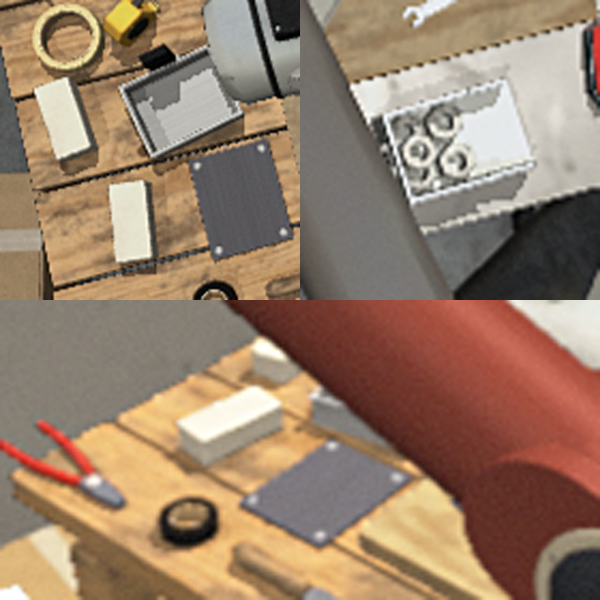

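The crop shows the scoop's closed back to the left (+y, handle hidden by the post) and its lip to the right, with at least four nuts inside. There are only two bricks in reach: the white block at x=1.17 is scenery.

```bash
cat >> h.py <<'E'
def blob(mask,seed):
    n,l=cv2.connectedComponents(mask.astype(np.uint8)); m=(l==l[seed[1],seed[0]]).astype(np.uint8)
    return max(cv2.findContours(m,cv2.RETR_EXTERNAL,cv2.CHAIN_APPROX_NONE)[0],key=cv2.contourArea)
def rectz(c,cnt,z):
    """min-area rectangle of a contour cast on plane z: centre, (short,long), heading of long axis deg"""
    P=onz(c,cnt.reshape(-1,2),z)[:,:2]; (ctr,wh,a)=cv2.minAreaRect((P*1000).astype(np.float32))
    b=cv2.boxPoints((ctr,wh,a)); e=[b[1]-b[0],b[2]-b[1]]; L=max(e,key=np.linalg.norm)
    return np.array(ctr).round(1),np.sort(wh).round(1),round(np.degrees(np.arctan2(L[1],L[0]))%180,1)
E
python3 - <<'E'
from h import *
t=cam("top");s=cam("scene"); f=t["frame"]; h=cv2.cvtColor(f,cv2.COLOR_RGB2HSV)
for n,sd in(("A",(125,185)),("B",(155,233))):
    print(f[sd[1],sd[0]-16:sd[0]+18,0].tolist())
    for th in(150,215):
        c=blob((h[...,2]>th)&(h[...,1]<60),sd); print(n,th,rectz(t,c,.038),cv2.contourArea(c))
# hearth: dark grey
m=(abs(f.astype(int)[...,0]-f[...,2].astype(int))<14)&(h[...,2]<135)&(h[...,2]>50)
print("hearth",rectz(t,blob(cv2.morphologyEx(m.astype(np.uint8),cv2.MORPH_OPEN,np.ones((5,5))),(207,223)),.006))
# screws
sc=(h[...,2]>150)&(h[...,1]<40); n,l,st,ce=cv2.connectedComponentsWithStats(sc.astype(np.uint8))
print([ (ce[i].round(1).tolist(),onz(t,ce[i],.007)[0].round(4).tolist()) for i in range(n) if st[i,4]<20 and 180<ce[i][0]<235 and 190<ce[i][1]<255])
g=s["frame"];hs=cv2.cvtColor(g,cv2.COLOR_RGB2HSV)
sc=(hs[...,2]>150)&(hs[...,1]<40); n,l,st,ce=cv2.connectedComponentsWithStats(sc.astype(np.uint8))
print([ (ce[i].round(1).tolist(),onz(s,ce[i],.007)[0].round(4).tolist()) for i in range(n) if st[i,4]<20 and 190<ce[i][0]<245 and 185<ce[i][1]<217])
print(g[170:200,190].tolist())
# scene brick B top face
for th in(215,225):
  c=blob((hs[...,2]>th)&(hs[...,1]<60),(190,181)); print("sceneB",th,rectz(s,c,.038))
E
```

```text
[147, 170, 191, 199, 195, 183, 204, 232, 230, 228, 229, 229, 229, 228, 229, 228, 229, 229, 230, 229, 230, 230, 236, 225, 118, 71, 68, 131, 168, 170, 165, 174, 181, 173]
A 150 (array([585.2, 355.5]), array([ 51.2, 108.5]), np.float32(20.5)) 540.0
A 215 (array([585.2, 356.7]), array([ 49.3, 107.1]), np.float32(20.9)) 506.5
[194, 195, 198, 200, 193, 184, 186, 188, 213, 231, 230, 228, 228, 229, 229, 229, 229, 229, 229, 229, 229, 229, 229, 233, 247, 127, 62, 59, 122, 151, 146, 142, 145, 140]
B 150 (array([439. , 252.6]), array([ 51. , 109.4]), np.float32(8.1)) 570.5
B 215 (array([439.4, 252.8]), array([ 49.2, 107. ]), np.float32(7.8)) 532.0
hearth (array([471.6, 103.7]), array([118.7, 148.2]), np.float32(15.6))
[([216.3, 198.7], [0.5457, 0.0753, 0.007]), ([186.5, 207.0], [0.5193, 0.1676, 0.007]), ([226.7, 238.0], [0.4242, 0.0409, 0.007]), ([196.8, 246.2], [0.3988, 0.1324, 0.007])]
[([194.0, 188.0], [0.439, 0.228, 0.007]), ([218.0, 188.5], [0.5193, 0.1654, 0.007]), ([203.0, 197.0], [0.438, 0.1507, 0.007]), ([235.5, 197.0], [0.5457, 0.0726, 0.007]), ([197.0, 202.7], [0.3994, 0.1318, 0.007]), ([215.0, 212.3], [0.4261, 0.0382, 0.007])]
[[213, 169, 117], [172, 133, 91], [178, 135, 90], [224, 175, 119], [231, 181, 116], [224, 179, 124], [243, 230, 192], [253, 250, 234], [253, 249, 236], [252, 249, 236], [253, 250, 236], [253, 250, 237], [253, 250, 238], [255, 255, 245], [247, 239, 218], [188, 174, 151], [159, 150, 130], [163, 150, 132], [166, 151, 134], [165, 154, 138], [158, 148, 132], [132, 117, 98], [156, 122, 85], [167, 126, 87], [161, 125, 89], [199, 157, 112], [231, 181, 125], [232, 179, 123], [181, 139, 95], [135, 105, 73]]
sceneB 215 (array([438.9, 248.8]), array([ 56.5, 109.1]), np.float32(6.7))
sceneB 225 (array([438.9, 250.2]), array([ 53.7, 109. ]), np.float32(8.7))
```

```bash
cat >> h.py <<'E'
def down(h): # tool pointing down, tool x heading h deg
    return R.from_euler('z',h,degrees=True)*R.from_euler('x',180,degrees=True)
def scoopR(yaw,pitch,g=30):
    """tool rotation gripping the scoop post: scoop heading yaw (its +x), tipped lip-down by pitch; g: tool lean back"""
    return R.from_euler('z',yaw,degrees=True)*R.from_euler('y',pitch-g,degrees=True)*R.from_euler('x',180,degrees=True)
def plan(ways,start=None,speed=0.9,rate=0.95):
    """ways: list of (pos, Rotation[, speed]); prints rounded servo rows"""
    if start is None:
        o=manip.get_obs(); start=(np.array(o["position"]),R.from_quat(o["tool_rot"]))
    p,r=np.array(start[0]),start[1]; out=[]
    for w in ways:
        tp,tr=np.array(w[0]),w[1]; v=w[2] if len(w)>2 else speed
        n=int(max(1,np.ceil(np.linalg.norm(tp-p)/(.06*v)),np.ceil((r.inv()*tr).magnitude()/np.radians(5*rate))))
        p0,r0,rv=p.copy(),r,(r.inv()*tr).as_rotvec()
        for i in range(1,n+1):
            gp=p0+(tp-p0)*i/n; gr=r0*R.from_rotvec(rv*i/n)
            a=np.clip(np.round(r.inv().apply(gp-p)/.06,2),-1,1)+0; b=np.clip(np.round((r.inv()*gr).as_rotvec()/np.radians(5),2),-1,1)+0
            p=p+r.apply(a*.06); r=r*R.from_rotvec(b*np.radians(5)); out.append(list(a)+list(b))
        print("# ->",p.round(4),"err mm",((tp-p)*1000).round(1),"deg",round(np.degrees((r.inv()*tr).magnitude()),2),"rows",n)
        print(", ".join(f"{x:g}" for q in out[-n:] for x in q))
    return p,r
E
python3 - <<'E'
from h import *
plan([((.42,-.30,.30),down(15)),((.44,0.0,.30),down(10)),((.439,.252,.20),down(8)),((.439,.252,.032),down(8),.4)])
E
```

```text
# -> [ 0.4201 -0.3001  0.2997] err mm [-0.1  0.1  0.3] deg 0.0 rows 7
0.7, -0.54, -0.13, 0, 0, 0.13, 0.7, -0.54, -0.14, 0, 0, 0.14, 0.68, -0.56, -0.13, 0, 0, 0.13, 0.68, -0.56, -0.14, -0.01, 0, 0.14, 0.68, -0.57, -0.13, 0, 0, 0.13, 0.67, -0.58, -0.14, 0, 0, 0.14, 0.66, -0.58, -0.13, 0, 0, 0.13
# -> [0.44   0.     0.2998] err mm [ 0.  -0.   0.2] deg 0.0 rows 6
0.27, -0.79, 0, 0, 0, 0.17, 0.26, -0.8, 0, 0, 0, 0.16, 0.24, -0.79, 0, 0, 0, 0.17, 0.24, -0.81, 0, 0, 0, 0.17, 0.22, -0.8, 0, 0, 0, 0.16, 0.21, -0.81, 0, 0, 0, 0.17
# -> [0.4388 0.2521 0.2002] err mm [ 0.2 -0.1 -0.2] deg 0.0 rows 6
0.12, -0.69, 0.28, 0, 0, 0.07, 0.11, -0.69, 0.27, 0, 0, 0.06, 0.11, -0.69, 0.28, 0, 0, 0.07, 0.11, -0.69, 0.28, 0, 0, 0.07, 0.1, -0.7, 0.28, 0, 0, 0.06, 0.1, -0.69, 0.27, 0, 0, 0.07
# -> [0.4388 0.2521 0.0322] err mm [ 0.2 -0.1 -0.2] deg 0.0 rows 8
0, 0, 0.35, 0, 0, 0, 0, 0, 0.35, 0, 0, 0, 0, 0, 0.35, 0, 0, 0, 0, 0, 0.35, 0, 0, 0, 0, 0, 0.35, 0, 0, 0, 0, 0, 0.35, 0, 0, 0, 0, 0, 0.35, 0, 0, 0, 0, 0, 0.35, 0, 0, 0
```

>>> servo_tool(
  steps=[0.7,-0.54,-0.13,0,0,0.13,0.7,-0.54,-0.14,0,0,0.14,0.68,-0.56,-0.13,0,0,0.13,0.68,-0.56,-0.14,0,0,0.14,0.68,-0.57,-0.13,0,0,0.13,0.67,-0.58,-0.14,0,0,0.14,0.66,-0.58,-0.13,0,0,0.13,0.27,-0.79,0,0,0,0.17,0.26,-0.8,0,0,0,0.16,0.24,-0.79,0,0,0,0.17,0.24,-0.81,0,0,0,0.17,0.22,-0.8,0,0,0,0.16,0.21,-0.81,0,0,0,0.17,0,0,0,0,0,0],
  claw=1,
)

```text
clock: 2.05
position: [0.44, 0.0043, 0.3004]
tool_rot: [0.996, 0.092, 0.0, -0.001]
wrist_force: [-0.9, -0.8, 0.6]
width: 1.002
gripper_force: 0.0
```

>>> servo_tool(
  steps=[0.12,-0.69,0.28,0,0,0.07,0.11,-0.69,0.27,0,0,0.06,0.11,-0.69,0.28,0,0,0.07,0.11,-0.69,0.28,0,0,0.07,0.1,-0.7,0.28,0,0,0.06,0.1,-0.69,0.27,0,0,0.07,0,0,0,0,0,0],
)

```text
clock: 2.92
position: [0.4381, 0.2541, 0.1993]
tool_rot: [0.997, 0.072, -0.001, -0.0]
wrist_force: [0.3, -0.3, 0.4]
width: 1.001
gripper_force: 0.0
```

```bash
python3 - <<'E'
from h import *
t=cam("top");s=cam("scene")
cv2.imwrite("pics/t2.png",t["frame"][:,:,::-1]); cv2.imwrite("pics/s2.png",s["frame"][:,:,::-1])
a=cv2.resize(s["frame"],(800,600),interpolation=cv2.INTER_CUBIC)
cv2.imwrite("pics/s2b.png",a[:,:,::-1])
plan([((.439,.252,.032),down(8),.4)])
E
```

```text
# -> [0.4391 0.2521 0.0323] err mm [-0.1 -0.1 -0.3] deg 0.03 rows 8
0, 0, 0.35, 0, 0, 0, 0, -0.01, 0.35, 0, 0, 0, 0, 0, 0.35, 0.01, 0, -0.01, 0, -0.01, 0.35, 0, 0, 0, 0, 0, 0.35, 0, 0, 0, 0, 0, 0.35, 0, 0, 0, 0, -0.01, 0.35, 0.01, 0, 0, 0, 0, 0.35, 0, 0, 0
```

View pics/s2b.png

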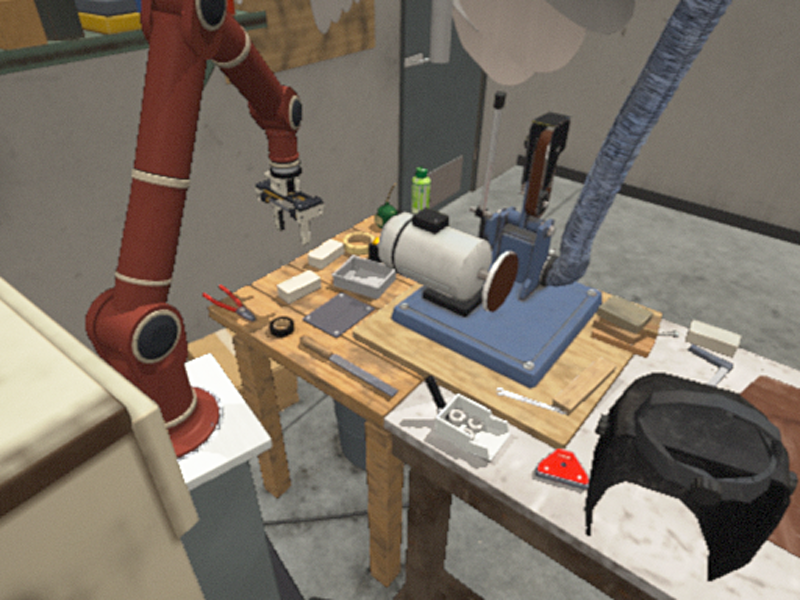

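Scene view is now clear: bricks at (298,287) and (325,252), pan (363,275), and the scoop at (470,425) with its black handle at (435,392).

>>> servo_tool(
  steps=[0,0,0.35,0,0,0,0,-0.01,0.35,0,0,0,0,0,0.35,0,0,0,0,-0.01,0.35,0,0,0,0,0,0.35,0,0,0,0,0,0.35,0,0,0,0,-0.01,0.35,0,0,0,0,0,0.35,0,0,0,0,0,0,0,0,0,0,0,0,0,0,0],
)

```text
clock: 4.28
position: [0.4398, 0.2528, 0.0335]
tool_rot: [0.998, 0.069, 0.001, -0.0]
wrist_force: [0.9, 0.1, -0.4]
width: 1.005
gripper_force: 0.0
```

>>> servo_tool(
  steps=[0,0,0,0,0,0,0,0,0,0,0,0,0,0,0,0,0,0,0,0,0,0,0,0,0,0,0,0,0,0,0,0,0,0,0,0,0,0,0,0,0,0,0,0,0,0,0,0],
  claw=-1,
  grip_force=30,
)

```text
clock: 5.28
position: [0.4386, 0.2533, 0.0325]
tool_rot: [0.998, 0.07, -0.0, 0.0]
wrist_force: [0.3, -1.5, 2.2]
width: 0.563
gripper_force: 30.0
```

```bash
python3 - <<'E'
from h import *
o=manip.get_obs(); print(np.round(o["position"],4),o["width"],o["gripper_force"])
x,y=.472,.103
plan([((.44,.25,.10),down(8),.5),((x,y,.10),down(15.7),.6),((x,y,.0385),down(15.7),.25)])
E
```

```text
[0.4386 0.2533 0.0325] 0.5626712912135177 29.999371469020844
# -> [0.4403 0.2499 0.0997] err mm [-0.3  0.1  0.3] deg 0.02 rows 3
0.01, 0.02, -0.37, 0, 0, 0, 0, 0.02, -0.38, 0.01, 0, 0, 0.01, 0.02, -0.37, 0, 0, 0
# -> [0.4721 0.1031 0.0997] err mm [-0.1 -0.1  0.3] deg 0.02 rows 5
0.04, 0.5, 0, 0, 0, -0.31, 0.02, 0.5, 0, 0, 0, -0.31, 0.01, 0.5, 0, 0, 0, -0.31, 0, 0.5, 0, 0, 0, -0.3, -0.02, 0.5, 0, 0, 0, -0.31
# -> [0.4721 0.1031 0.0385] err mm [-0.1 -0.1 -0. ] deg 0.02 rows 5
0, 0, 0.2, 0, 0, 0, 0, 0, 0.21, 0, 0, 0, 0, 0, 0.2, 0, 0, 0, 0, 0, 0.21, 0, 0, 0, 0, 0, 0.2, 0, 0, 0
```

>>> servo_tool(
  steps=[0.01,0.02,-0.37,0,0,0,0,0.02,-0.38,0,0,0,0.01,0.02,-0.37,0,0,0,0.04,0.5,0,0,0,-0.31,0.02,0.5,0,0,0,-0.31,0.01,0.5,0,0,0,-0.31,0,0.5,0,0,0,-0.3,-0.02,0.5,0,0,0,-0.31,0,0,0.2,0,0,0,0,0,0.2,0,0,0,0,0,0.2,0,0,0,0,0,0.2,0,0,0,0,0,0,0,0,0,0,0,0,0,0,0,0,0,0,0,0,0],
)

```text
clock: 7.15
position: [0.4725, 0.1037, 0.0521]
tool_rot: [0.991, 0.137, 0.001, -0.0]
wrist_force: [0.5, 0.2, -3.5]
width: 0.563
gripper_force: 30.0
```

```bash
python3 - <<'E'
from h import *
o=manip.get_obs(); print(np.round(o["position"],4),o["wrist_force"])
plan([((.472,.103,.0385),down(15.7),.05)])
E
```

```text
[0.4725 0.1037 0.0521] [ 0.47060833  0.17578252 -3.46581239]
# -> [0.4721 0.103  0.0383] err mm [-0.1  0.   0.2] deg 0.01 rows 5
0, 0, 0.05, 0, 0, 0, 0, 0, 0.04, 0, -0.01, 0, -0.01, 0.01, 0.05, 0, 0, 0, 0, 0, 0.04, 0, 0, 0, 0, 0, 0.05, 0, 0, 0
```

>>> servo_tool(
  steps=[0,0,0.05,0,0,0,0,0,0.04,0,0,0,-0.01,0.01,0.05,0,0,0,0,0,0.04,0,0,0,0,0,0.04,0,0,0,0,0,0,0,0,0,0,0,0,0,0,0],
)

```text
clock: 8.02
position: [0.4717, 0.1029, 0.0385]
tool_rot: [0.991, 0.137, 0.0, -0.0]
wrist_force: [-0.2, 0.8, -1.2]
width: 0.563
gripper_force: 30.0
```

>>> servo_tool(
  steps=[0,0,0,0,0,0,0,0,0,0,0,0,0,0,0,0,0,0,0,0,0,0,0,0,0,0,0,0,0,0],
  claw=1,
)

```text
clock: 8.65
position: [0.4717, 0.1029, 0.0385]
tool_rot: [0.991, 0.137, 0.0, -0.0]
wrist_force: [0.3, 0.3, 0.4]
width: 0.995
gripper_force: 0.0
```

```bash
python3 - <<'E'
from h import *
o=manip.get_obs(); print(np.round(o["position"],4),o["width"])
# brick A: two-view check
t=cam("top");s=cam("scene")
for c,n in((t,"top"),(s,"scene")):
    h=cv2.cvtColor(c["frame"],cv2.COLOR_RGB2HSV); sd=proj(c,(.585,.356,.038))[0].round().astype(int)
    cn=blob((h[...,2]>215)&(h[...,1]<60),sd); print(n,sd,rectz(c,cn,.038))
plan([((.472,.103,.13),down(15.7),.5),((.585,.356,.13),down(20.7),.8),((.585,.356,.033),down(20.7),.4)])
E
```

```text
[0.4717 0.1029 0.0385] 0.994690435613041
top [123 184] (array([585.2, 356.7]), array([ 49.3, 107.1]), np.float32(20.9))
scene [208 159] (array([2498.2, 1420.2]), array([5905.7, 8239.9]), np.float32(149.8))
# -> [0.4723 0.103  0.1297] err mm [-0.3 -0.   0.3] deg 0.01 rows 4
0, 0, -0.38, 0, 0, 0, 0, 0, -0.38, 0, 0, 0, 0, 0, -0.38, 0, 0, 0, 0.01, 0, -0.38, 0, 0, 0
# -> [0.5852 0.3561 0.1297] err mm [-0.2 -0.1  0.3] deg 0.01 rows 6
0.49, -0.59, 0, 0, 0, -0.17, 0.5, -0.59, 0, 0, 0, -0.16, 0.51, -0.57, 0, 0, 0, -0.17, 0.52, -0.57, 0, 0, 0, -0.17, 0.52, -0.57, 0, 0, 0, -0.16, 0.54, -0.55, 0, 0, 0, -0.17
# -> [0.5852 0.3561 0.0331] err mm [-0.2 -0.1 -0.1] deg 0.01 rows 5
0, 0, 0.32, 0, 0, 0, 0, 0, 0.32, 0, 0, 0, 0, 0, 0.33, 0, 0, 0, 0, 0, 0.32, 0, 0, 0, 0, 0, 0.32, 0, 0, 0
```

>>> servo_tool(
  steps=[0,0,-0.38,0,0,0,0,0,-0.38,0,0,0,0,0,-0.38,0,0,0,0.01,0,-0.38,0,0,0,0.49,-0.59,0,0,0,-0.17,0.5,-0.59,0,0,0,-0.16,0.51,-0.57,0,0,0,-0.17,0.52,-0.57,0,0,0,-0.17,0.52,-0.57,0,0,0,-0.16,0.54,-0.55,0,0,0,-0.17,0,0,0,0,0,0,0,0,0,0,0,0],
)

```text
clock: 10.25
position: [0.5848, 0.3548, 0.129]
tool_rot: [0.984, 0.179, -0.001, 0.001]
wrist_force: [1.1, 0.1, -0.1]
width: 0.997
gripper_force: 0.0
```

```bash
python3 - <<'E'
from h import *
s=cam("scene"); s["frame"]=cv2.imread("pics/s2.png")[:,:,::-1].copy()
h=cv2.cvtColor(s["frame"],cv2.COLOR_RGB2HSV); sd=proj(s,(.585,.356,.038))[0].round().astype(int)
for th in(215,235):
  cn=blob((h[...,2]>th)&(h[...,1]<60),sd); print(sd,rectz(s,cn,.038),cv2.boundingRect(cn))
plan([((.585,.356,.033),down(20.7),.4)])
E
```

```text
[208 159] (array([584.6, 352.9]), array([ 54.2, 108.9]), np.float32(20.7)) (198, 153, 21, 13)
[208 159] (array([584.7, 354.7]), array([ 53. , 106.4]), np.float32(22.1)) (198, 153, 21, 13)
# -> [0.585  0.3558 0.0333] err mm [ 0.   0.2 -0.3] deg 0.03 rows 5
0, -0.01, 0.32, 0, 0, 0, 0, 0, 0.32, 0.01, 0.01, -0.01, 0.01, -0.01, 0.32, 0, 0, 0, 0, -0.01, 0.32, 0.01, 0, 0, 0, 0, 0.32, 0, 0.01, -0.01
```

>>> servo_tool(
  steps=[0,0,0.32,0,0,0,0,0,0.32,0,0,0,0,0,0.32,0,0,0,0,0,0.32,0,0,0,0,0,0.32,0,0,0,0,0,0,0,0,0,0,0,0,0,0,0],
)

```text
clock: 11.18
position: [0.5856, 0.3565, 0.0341]
tool_rot: [0.984, 0.18, 0.001, -0.0]
wrist_force: [0.9, 0.0, 0.4]
width: 0.999
gripper_force: 0.0
```

>>> servo_tool(
  steps=[0,0,0,0,0,0,0,0,0,0,0,0,0,0,0,0,0,0,0,0,0,0,0,0,0,0,0,0,0,0,0,0,0,0,0,0,0,0,0,0,0,0],
  claw=-1,
)

```text
clock: 12.05
position: [0.5853, 0.3559, 0.0338]
tool_rot: [0.984, 0.18, 0.0, 0.0]
wrist_force: [-0.2, -0.6, 0.9]
width: 0.559
gripper_force: 30.0
```

```bash
python3 - <<'E'
from h import *
o=manip.get_obs(); print(np.round(o["position"],4),o["width"],o["gripper_force"])
p=np.array(o["position"])
x,y=.4717,.1029
t=cam("top"); h=cv2.cvtColor(t["frame"],cv2.COLOR_RGB2HSV)
sd=proj(t,(x,y,.044))[0].round().astype(int); print("placed",sd,rectz(t,blob((h[...,2]>190)&(h[...,1]<60),sd),.044))
plan([((p[0],p[1],.15),down(20.7),.5),((x,y,.15),down(15.7),.7),((x,y,.088),down(15.7),.25)])
E
```

```text
[0.5853 0.3559 0.0338] 0.5591494630760107 29.993305206298828
placed [205 222] (array([472.3, 103.3]), array([ 50.6, 108.6]), np.float32(15.6))
# -> [0.5853 0.356  0.1502] err mm [ 0.  -0.1 -0.2] deg 0.01 rows 4
0, 0, -0.48, 0, 0, 0, 0, 0, -0.49, 0, 0, 0, 0, 0, -0.48, 0, 0, 0, 0, 0, -0.49, 0, 0, 0
# -> [0.4714 0.1031 0.1502] err mm [ 0.3 -0.2 -0.2] deg 0.01 rows 7
-0.47, 0.47, 0, 0, 0, 0.14, -0.46, 0.47, 0, 0, 0, 0.15, -0.45, 0.48, 0, 0, 0, 0.14, -0.45, 0.49, 0, 0, 0, 0.14, -0.44, 0.49, 0, 0, 0, 0.14, -0.44, 0.49, 0, 0, 0, 0.15, -0.43, 0.5, 0, 0, 0, 0.14
# -> [0.4714 0.1031 0.0878] err mm [ 0.3 -0.2  0.2] deg 0.01 rows 5
0, 0, 0.21, 0, 0, 0, 0, 0, 0.2, 0, 0, 0, 0, 0, 0.21, 0, 0, 0, 0, 0, 0.21, 0, 0, 0, 0, 0, 0.21, 0, 0, 0
```

>>> servo_tool(
  steps=[0,0,-0.48,0,0,0,0,0,-0.49,0,0,0,0,0,-0.48,0,0,0,0,0,-0.49,0,0,0,-0.47,0.47,0,0,0,0.14,-0.46,0.47,0,0,0,0.15,-0.45,0.48,0,0,0,0.14,-0.45,0.49,0,0,0,0.14,-0.44,0.49,0,0,0,0.14,-0.44,0.49,0,0,0,0.15,-0.43,0.5,0,0,0,0.14,0,0,0,0,0,0,0,0,0.21,0,0,0,0,0,0.2,0,0,0,0,0,0.21,0,0,0,0,0,0.2,0,0,0,0,0,0.2,0,0,0,0,0,0,0,0,0,0,0,0,0,0,0],
)

```text
clock: 14.48
position: [0.4716, 0.1033, 0.089]
tool_rot: [0.991, 0.137, 0.0, -0.0]
wrist_force: [-0.1, 0.1, -3.4]
width: 0.56
gripper_force: 30.0
```

```bash
python3 - <<'E'
from h import *
o=manip.get_obs(); print(np.round(o["position"],4),o["wrist_force"])
plan([((.4717,.1029,.0777),down(15.7),.05)])
E
```

```text
[0.4716 0.1033 0.089 ] [-0.13984209  0.13569941 -3.42344442]
# -> [0.4718 0.1028 0.0776] err mm [-0.1  0.1  0.1] deg 0.02 rows 4
0, 0, 0.05, 0, 0, 0, 0, 0, 0.04, 0, 0, 0, 0, 0.01, 0.05, 0, -0.01, 0, 0, 0, 0.05, 0, 0, 0
```

>>> servo_tool(
  steps=[0,0,0.05,0,0,0,0,0,0.04,0,0,0,0,0.01,0.05,0,0,0,0,0,0.05,0,0,0,0,0,0,0,0,0,0,0,0,0,0,0],
)

```text
clock: 15.22
position: [0.4716, 0.1025, 0.078]
tool_rot: [0.991, 0.137, 0.0, 0.0]
wrist_force: [-2.0, -0.7, 6.1]
width: 0.564
gripper_force: 30.0
```

>>> servo_tool(
  steps=[0,0,0,0,0,0,0,0,0,0,0,0,0,0,0,0,0,0,0,0,0,0,0,0,0,0,0,0,0,0,0,0,-0.38,0,0,0,0,0,-0.38,0,0,0,0,0,-0.4,0,0,0,0,0,-0.4,0,0,0,-0.5,-0.6,-0.4,0,0,0,-0.5,-0.6,-0.4,0,0,0,-0.3,-0.6,0,0,0,0,-0.3,-0.6,0,0,0,0,0,0,0,0,0,0,0,0,0,0,0,0],
  claw=1,
)

```text
clock: 17.1
position: [0.3405, 0.2148, 0.2191]
tool_rot: [0.991, 0.136, 0.0, 0.0]
wrist_force: [0.9, -0.9, -0.5]
width: 1.0
gripper_force: 0.0
```

```bash
python3 - <<'E'
from h import *
o=manip.get_obs(); print(np.round(o["position"],4))
x,y=.4717,.1029
t=cam("top");s=cam("scene")
cv2.imwrite("pics/t3.png",t["frame"][:,:,::-1]); cv2.imwrite("pics/s3.png",s["frame"][:,:,::-1])
for c in(t,s):
    h=cv2.cvtColor(c["frame"],cv2.COLOR_RGB2HSV)
    sd=proj(c,(x,y,.082))[0].round().astype(int)
    for th in (195,215,235):
      try: print("stack",sd,th,rectz(c,blob((h[...,2]>th)&(h[...,1]<60),sd),.082))
      except Exception as e: print(e)
a=cv2.resize(t["frame"][120:270,90:290],(800,600),interpolation=cv2.INTER_CUBIC)[:, :]
b=cv2.resize(s["frame"][130:230,180:313],(800,600),interpolation=cv2.INTER_CUBIC)
cv2.imwrite("pics/c3.png",cv2.resize(np.vstack([a,b]),(500,600+150))[:, :,::-1][:600*750//750] if 0 else np.hstack([cv2.resize(a,(400,300)),cv2.resize(b,(400,300))])[:,:,::-1])
E
```

```text
[0.3405 0.2148 0.2191]
stack [203 221] 195 (array([472. , 103.1]), array([ 49.5, 107.5]), np.float32(16.1))
stack [203 221] 215 (array([472.2, 103.1]), array([ 49.2, 107.1]), np.float32(16.1))
stack [203 221] 235 (array([597.5, -43. ]), array([1135.7, 1604.9]), np.float32(90.1))
stack [215 185] 195 (array([505.5,  98.8]), array([ 84.2, 181.3]), np.float32(174.6))
stack [215 185] 215 (array([505.3,  99.3]), array([ 83. , 174.1]), np.float32(175.5))
stack [215 185] 235 (array([474. ,  99.8]), array([ 47. , 105.2]), np.float32(18.5))
```

View pics/c3.png

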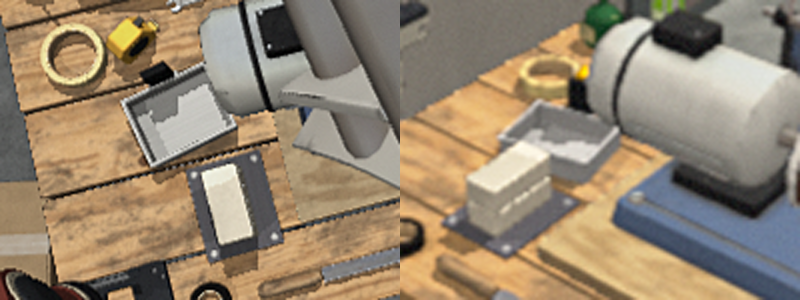

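The stack stands square on the plate in both views. In the top crop the pan's rim corners are about (122,103), (150,167) and (237,122), with the handle top at (158,72). Now I'll measure the pan and its handle.

```bash
python3 - <<'E'
from h import *
t=cam("top");s=cam("scene"); f=t["frame"]; h=cv2.cvtColor(f,cv2.COLOR_RGB2HSV)
m=((h[...,1]<45)&(h[...,2]>90)).astype(np.uint8); 
c=blob(m,(175,180)); print("top poly",cv2.approxPolyDP(c,2,True).reshape(-1,2).tolist())
k=(h[...,2]<50).astype(np.uint8); c=blob(k,(169,156)); ctr=cv2.minAreaRect(c); print("handle top px",ctr)
P=onz(t,c.reshape(-1,2),.09)*1000; print(cv2.minAreaRect(P[:,:2].astype(np.float32)))
g=s["frame"];hs=cv2.cvtColor(g,cv2.COLOR_RGB2HSV)
m=((hs[...,1]<60)&(hs[...,2]>100)).astype(np.uint8)
c=blob(m,(229,180)); print("scene poly",cv2.approxPolyDP(c,2,True).reshape(-1,2).tolist())
# black in scene near
k=(hs[...,2]<60).astype(np.uint8); n,l,st,ce=cv2.connectedComponentsWithStats(k)
print([(st[i].tolist(),ce[i].round(1).tolist()) for i in range(n) if st[i,4]>4 and 210<ce[i][0]<300 and 130<ce[i][1]<200])
x,y=np.mean([onz(t,(169,156),.09)[0],],0)[:2]; print(proj(s,[(x,y,.09),(x,y,.04)]))
E
```

```text
top poly [[208, 123], [194, 126], [190, 132], [192, 150], [181, 156], [177, 155], [177, 159], [191, 152], [192, 156], [157, 173], [168, 199], [166, 201], [152, 172], [173, 160], [150, 170], [166, 203], [207, 183], [203, 174], [207, 177], [221, 172]]
handle top px ((167.8814697265625, 157.10824584960938), (8.63044261932373, 15.737865447998047), 66.03751373291016)
((658.8411254882812, 209.5152587890625), (26.148792266845703, 45.81773376464844), 24.946752548217773)
scene poly [[277, 0], [276, 36], [271, 37], [268, 34], [259, 37], [259, 42], [274, 38], [286, 39], [289, 11], [296, 30], [312, 47], [305, 120], [281, 134], [287, 138], [287, 144], [278, 150], [263, 142], [257, 145], [268, 134], [265, 136], [263, 133], [263, 136], [251, 138], [243, 151], [242, 160], [245, 167], [225, 163], [212, 175], [213, 182], [202, 189], [202, 198], [194, 204], [201, 201], [212, 209], [210, 213], [216, 214], [239, 197], [230, 193], [229, 188], [242, 190], [251, 180], [252, 172], [247, 170], [250, 170], [250, 158], [257, 145], [252, 162], [253, 169], [258, 176], [267, 180], [268, 178], [271, 182], [252, 197
[... 521 characters left out ...]
81, 134], [376, 134], [376, 127], [380, 125], [378, 120], [382, 119], [382, 115], [386, 120], [383, 121], [385, 124], [389, 123], [389, 120], [396, 120], [392, 120], [390, 115], [383, 114], [382, 111], [386, 108], [380, 107], [380, 101], [383, 102], [387, 86], [434, 0], [406, 0], [401, 13], [395, 5], [394, 8], [391, 5], [390, 7], [387, 3], [389, 1]]
[([0, 0, 512, 384, 180396], [249.5, 188.3]), ([264, 134, 23, 15, 208], [274.8, 141.3]), ([245, 139, 4, 3, 6], [246.5, 139.5]), ([252, 150, 4, 9, 10], [253.2, 154.2]), ([236, 156, 8, 12, 62], [238.9, 161.8]), ([251, 161, 1, 7, 7], [251.0, 164.0]), ([271, 185, 37, 18, 283], [289.9, 193.4])]
[[239.85437885 157.51409081]
 [239.9954966  167.18232884]]
```

```bash
python3 - <<'E'
from h import *
t=cam("top");s=cam("scene"); f=t["frame"]; h=cv2.cvtColor(f,cv2.COLOR_RGB2HSV)
m=((h[...,1]<45)&(h[...,2]>90)).astype(np.uint8); c=blob(m,(175,180)).reshape(-1,2)
P=onz(t,c,.038)[:,:2]*1000
def fit(sel,n):
    q=P[sel].astype(np.float32); l=cv2.fitLine(q,cv2.DIST_HUBER,0,.01,.01).ravel(); print(n,len(q),"heading",round(np.degrees(np.arctan2(l[1],l[0]))%180,1)); return q
# left edge: points hugging line (150,170)-(166,203); top edge: (150,170)-(173,160)
def near(a,b,tol=1.3):
    a,b=np.array(a,float),np.array(b,float); d=(b-a)/np.linalg.norm(b-a); q=c-a; return (abs(q[:,0]*d[1]-q[:,1]*d[0])<tol)&(q@d>2)&(q@d<np.linalg.norm(b-a)-2)
fit(near((150,170),(166,203)),"left"); fit(near((150,170),(173,160)),"top"); fit(near((166,203),(207,183)),"bottom")
k=(h[...,2]<60).astype(np.uint8); H=onz(t,blob(k,(169,156)).reshape(-1,2),.09)[:,:2]*1000
for hd in (22,24,26):
    u=np.array([np.cos(np.radians(hd)),np.sin(np.radians(hd))]); v=np.array([-u[1],u[0]])
    L=P[near((150,170),(166,203))]@v; T=P[near((150,170),(173,160))]@u
    pc=(np.median(T)-55)*u+(np.median(L)-70)*v
    hc=((H@u).max()-7)*u+((H@v).max()-20)*v
    # scene check of handle: blob cast at heights
    print(hd,"pan",pc.round(1),"handle from pan",(pc+62*u).round(1),"handle direct",hc.round(1))
hs=cv2.cvtColor(s["frame"],cv2.COLOR_RGB2HSV); b=blob((hs[...,2]<60).astype(np.uint8),(239,162)).reshape(-1,2)
print("scene handle px box",b.min(0),b.max(0)); 
u=np.array([np.cos(np.radians(24)),np.sin(np.radians(24)),0]); v=np.array([-u[1],u[0],0])
for pc in (pc,): 
    q=np.array([.6,.0,0]) 
hc3=np.r_[hc/1000,0]; print("pred box",[proj(s,hc3+a*u+bb*v+[0,0,z])[0].round(1).tolist() for z in(.09,.04) for a,bb in((-.007,-.02),(-.007,.02),(.007,-.02),(.007,.02))])
E
```

```text
left 53 heading 26.5
top 31 heading 114.1
bottom 38 heading 116.5
22 pan [608.1 186. ] handle from pan [665.6 209.2] handle direct [602.9 378.7]
24 pan [609.  186.9] handle from pan [665.6 212.1] handle direct [603.7 378.7]
26 pan [609.7 187.7] handle from pan [665.4 214.8] handle direct [604.4 378.8]
scene handle px box [236 156] [243 167]
pred box [[210.9, 147.4], [203.7, 145.2], [212.6, 146.1], [205.5, 143.9], [211.5, 156.8], [204.5, 154.6], [213.2, 155.5], [206.2, 153.3]]
```

```bash
python3 - <<'E'
from h import *
t=cam("top");s=cam("scene"); f=t["frame"]; h=cv2.cvtColor(f,cv2.COLOR_RGB2HSV)
k=(h[...,2]<50).astype(np.uint8); H=onz(t,blob(k,(169,156)).reshape(-1,2),.09)[:,:2]*1000
hd=25.5; u=np.array([np.cos(np.radians(hd)),np.sin(np.radians(hd)),0]); v=np.array([-u[1],u[0],0])
hc=((H@u[:2]).max()-7)*u+((H@v[:2]).max()-20)*v; print(hc)
for q in (hc,np.array([665.4,214,0])):
    print([proj(s,q/1000+a*u+b*v+[0,0,z])[0].round(1).tolist() for z in(.09,.04) for a,b in((-.007,-.02),(-.007,.02),(.007,-.02),(.007,.02))])
o=manip.get_obs(); print(np.round(o["position"],4))
E
```

```text
[663.17776467 214.83000238   0.        ]
[[242.1, 158.5], [234.2, 156.2], [243.7, 157.1], [235.8, 154.8], [242.2, 168.2], [234.5, 165.9], [243.8, 166.7], [236.0, 164.4]]
[[242.7, 158.4], [234.7, 156.2], [244.2, 157.0], [236.3, 154.7], [242.8, 168.1], [235.0, 165.8], [244.3, 166.6], [236.5, 164.4]]
[0.3404 0.2149 0.219 ]
```

```bash
python3 - <<'E'
from h import *
t=cam("top");s=cam("scene")
for z in(.10,.15,.20): print(z,onz(t,[(192,130),(190,138),(192,150),(195,166),(200,174),(208,177)],z)[:,:2].round(3).tolist())
# scene motor left end face silhouette: (242,160),(243,151),(251,138),(245,167)
for sc in [(242,160),(243,151),(251,138),(245,167)]:
    print(sc,[ (tri(t,tp,s,sc)[0].round(3).tolist(),round(tri(t,tp,s,sc)[1],3)) for tp in((190,138),(192,150),(195,166))])
o=manip.get_obs(); print(np.round(o["qpos"],2))
hd=25.5; u=np.array([np.cos(np.radians(hd)),np.sin(np.radians(hd))]); v=np.array([-u[1],u[0]]); q=np.array([.664,.213])
print("body corners",[(q+a*u+b*v).round(3).tolist() for a in(-.094,.094) for b in(-.0375,.0375)])
E
```

```text
0.1 [[0.738, 0.139], [0.714, 0.144], [0.678, 0.137], [0.63, 0.127], [0.607, 0.112], [0.598, 0.089]]
0.15 [[0.723, 0.129], [0.7, 0.134], [0.666, 0.127], [0.62, 0.118], [0.598, 0.103], [0.59, 0.081]]
0.2 [[0.708, 0.119], [0.686, 0.124], [0.653, 0.118], [0.61, 0.108], [0.589, 0.095], [0.581, 0.074]]
(242, 160) [([0.683, 0.16, 0.099], np.float64(0.069)), ([0.656, 0.145, 0.113], np.float64(0.042)), ([0.62, 0.123, 0.133], np.float64(0.008))]
(243, 151) [([0.673, 0.148, 0.152], np.float64(0.059)), ([0.648, 0.133, 0.164], np.float64(0.033)), ([0.613, 0.112, 0.183], np.float64(0.001))]
(251, 138) [([0.673, 0.125, 0.218], np.float64(0.018)), ([0.648, 0.11, 0.23], np.float64(0.005)), ([0.615, 0.09, 0.248], np.float64(0.034))]
(245, 167) [([0.7, 0.168, 0.053], np.float64(0.061)), ([0.671, 0.152, 0.068], np.float64(0.033)), ([0.633, 0.128, 0.092], np.float64(0.002))]
[-0.31  0.29 -0.4   2.11  0.16  0.77 -2.1 ]
body corners [[0.595, 0.139], [0.563, 0.206], [0.765, 0.22], [0.733, 0.287]]
```

```bash
python3 - <<'E'
from h import *
plan([((.45,.26,.25),down(65),.9,),((.663,.215,.20),down(115.5),.7),((.663,.215,.076),down(115.5),.35)])
E
```

```text
# -> [0.4497 0.2599 0.2502] err mm [ 0.3  0.1 -0.2] deg 0.02 rows 11
0.18, -0.02, -0.05, 0, 0, -0.9, 0.18, -0.01, -0.04, 0, 0, -0.89, 0.18, 0.01, -0.05, 0, 0, -0.9, 0.18, 0.02, -0.05, 0, 0, -0.9, 0.17, 0.04, -0.04, 0, 0, -0.89, 0.17, 0.05, -0.05, 0, 0, -0.9, 0.17, 0.06, -0.05, 0, 0, -0.9, 0.17, 0.07, -0.05, 0, 0, -0.89, 0.15, 0.09, -0.04, 0, 0, -0.9, 0.15, 0.1, -0.05, 0, 0, -0.9, 0.14, 0.11, -0.05, 0, 0, -0.9
# -> [0.6632 0.2152 0.1998] err mm [-0.2 -0.2  0.2] deg 0.02 rows 11
0.07, 0.32, 0.08, 0, 0, -0.92, 0.05, 0.33, 0.07, 0, 0, -0.92, 0.03, 0.33, 0.08, 0, 0, -0.91, -0.01, 0.33, 0.07, 0, 0, -0.92, -0.03, 0.33, 0.08, 0, 0, -0.92, -0.05, 0.32, 0.08, 0, 0, -0.92, -0.09, 0.32, 0.07, 0, 0, -0.91, -0.1, 0.31, 0.08, 0, 0, -0.92, -0.14, 0.31, 0.07, 0, 0, -0.92, -0.15, 0.29, 0.08, 0, 0, -0.92, -0.18, 0.28, 0.08, 0, 0, -0.92
# -> [0.6632 0.2152 0.0762] err mm [-0.2 -0.2 -0.2] deg 0.02 rows 6
0, 0, 0.34, 0, 0, 0, 0, 0, 0.35, 0, 0, 0, 0, 0, 0.34, 0, 0, 0, 0, 0, 0.35, 0, 0, 0, 0, 0, 0.34, 0, 0, 0, 0, 0, 0.34, 0, 0, 0
```

>>> servo_tool(
  steps=[0.18,-0.02,-0.05,0,0,-0.9,0.18,-0.01,-0.04,0,0,-0.89,0.18,0.01,-0.05,0,0,-0.9,0.18,0.02,-0.05,0,0,-0.9,0.17,0.04,-0.04,0,0,-0.89,0.17,0.05,-0.05,0,0,-0.9,0.17,0.06,-0.05,0,0,-0.9,0.17,0.07,-0.05,0,0,-0.89,0.15,0.09,-0.04,0,0,-0.9,0.15,0.1,-0.05,0,0,-0.9,0.14,0.11,-0.05,0,0,-0.9],
  claw=-0.2,
)

```text
clock: 18.98
position: [0.4499, 0.2601, 0.2502]
tool_rot: [0.843, 0.539, -0.0, 0.0]
wrist_force: [-0.1, -0.5, 0.4]
width: 0.401
gripper_force: 0.0
```

>>> servo_tool(
  steps=[0.07,0.32,0.08,0,0,-0.92,0.05,0.33,0.07,0,0,-0.92,0.03,0.33,0.08,0,0,-0.91,-0.01,0.33,0.07,0,0,-0.92,-0.03,0.33,0.08,0,0,-0.92,-0.05,0.32,0.08,0,0,-0.92,-0.09,0.32,0.07,0,0,-0.91,-0.1,0.31,0.08,0,0,-0.92,-0.14,0.31,0.07,0,0,-0.92,-0.15,0.29,0.08,0,0,-0.92,-0.18,0.28,0.08,0,0,-0.92,0,0,0,0,0,0,0,0,0,0,0,0],
)

```text
clock: 20.6
position: [0.6622, 0.2161, 0.1999]
tool_rot: [0.533, 0.846, -0.0, -0.001]
wrist_force: [-0.1, 0.5, 0.1]
width: 0.399
gripper_force: 0.0
```

```bash
python3 - <<'E'
from h import *
o=manip.get_obs(); print(np.round(o["qpos"],2),o["width"],np.round(o["position"],4))
t=cam("top");s=cam("scene")
a=cv2.resize(t["frame"][90:240,90:290],(400,300),interpolation=cv2.INTER_CUBIC)
b=cv2.resize(s["frame"][110:210,180:313],(400,300),interpolation=cv2.INTER_CUBIC)
cv2.imwrite("pics/c4.png",np.hstack([a,b])[:,:,::-1])
plan([((.663,.215,.076),down(115.5),.35)])
E
```

```text
[ 0.01  0.83 -0.74  1.31  0.56  1.21 -0.31] 0.39925548614458134 [0.6622 0.2161 0.1999]
# -> [0.663  0.2148 0.0762] err mm [ 0.   0.2 -0.2] deg 0.02 rows 6
0, 0, 0.35, 0, 0, 0, -0.01, 0, 0.34, 0, 0, 0.01, 0, 0, 0.35, 0, 0, 0, -0.01, 0, 0.34, 0, 0, 0, 0, 0, 0.35, 0, 0, 0.01, -0.01, 0, 0.34, 0, 0, 0
```

View pics/c4.png

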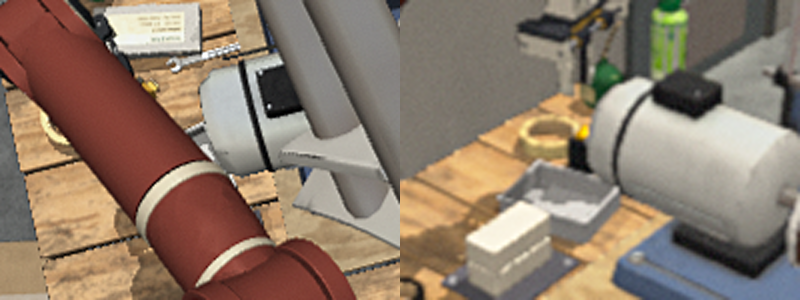

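The scene crop shows the gripper hanging over the handle, clear of the motor. I'll descend and close.

>>> servo_tool(
  steps=[0,0,0.35,0,0,0,-0.01,0,0.34,0,0,0,0,0,0.35,0,0,0,-0.01,0,0.34,0,0,0,0,0,0.35,0,0,0,-0.01,0,0.34,0,0,0,0,0,0,0,0,0,0,0,0,0,0,0],
)

```text
clock: 21.7
position: [0.6643, 0.2144, 0.0762]
tool_rot: [0.533, 0.846, 0.001, 0.0]
wrist_force: [-0.1, -0.7, 0.3]
width: 0.403
gripper_force: 0.0
```

>>> servo_tool(
  steps=[0,0,0,0,0,0,0,0,0,0,0,0,0,0,0,0,0,0,0,0,0,0,0,0,0,0,0,0,0,0,0,0,0,0,0,0],
  claw=-1,
  grip_force=50,
)

```text
clock: 22.45
position: [0.6648, 0.2137, 0.0765]
tool_rot: [0.533, 0.846, 0.001, 0.001]
wrist_force: [2.6, -1.1, 4.9]
width: 0.149
gripper_force: 49.9
```

>>> servo_tool(
  steps=[0,0,-0.15,0,0,0,0,0,-0.2,0,0,0,0,0,-0.2,0,0,0,0,0,0,0,0,0],
)

```text
clock: 22.95
position: [0.6643, 0.2147, 0.1102]
tool_rot: [0.533, 0.846, 0.001, 0.0]
wrist_force: [-0.2, -0.4, -3.4]
width: 0.146
gripper_force: 49.9
```

```bash
python3 - <<'E'
from h import *
o=manip.get_obs(); print({k:np.round(o[k],4).tolist() for k in("position","tool_rot","width","gripper_force","wrist_force","torque")})
t=cam("top");s=cam("scene")
cv2.imwrite("pics/t5.png",t["frame"][:,:,::-1])
b=cv2.resize(s["frame"][110:210,180:313],(800,600),interpolation=cv2.INTER_CUBIC)
cv2.imwrite("pics/c5.png",b[:,:,::-1])
E
```

```text
{'position': [0.6643, 0.2147, 0.1102], 'tool_rot': [0.5332, 0.846, 0.0012, 0.0005], 'width': 0.1463, 'gripper_force': 49.9402, 'wrist_force': [-0.1769, -0.4178, -3.3755], 'torque': [0.0874, -0.3154, -0.0535]}
```

View pics/c5.png

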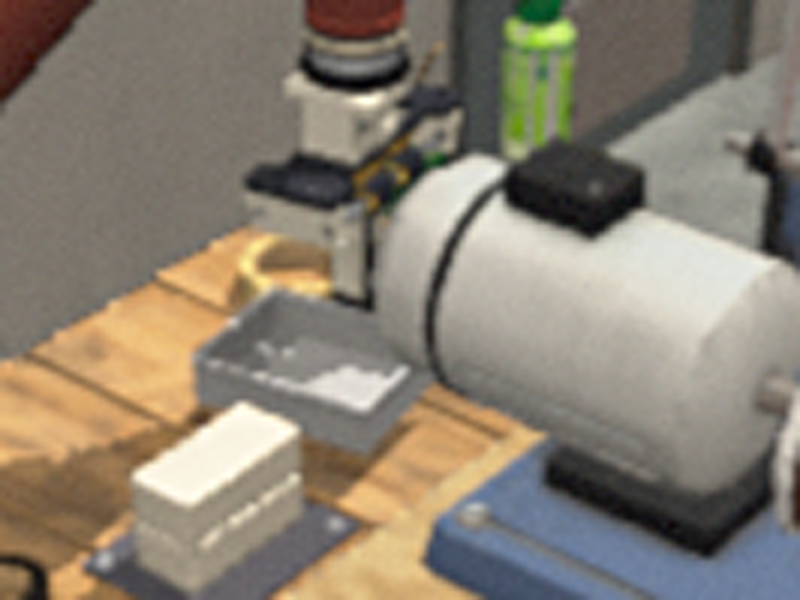

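Pan is held and level (wrist −3.4 N, 12 mm-ish grip on the handle). I'll move it out left from the motor, then raise it, turn it and bring it over the pile.

```bash
python3 - <<'E'
from h import *
plan([((.60,.30,.112),down(115.5),.4),((.58,.30,.20),down(115.5),.4),((.455,.1627,.20),down(195.7),.6),((.455,.1627,.168),down(195.7),.15)])
E
```

```text
# -> [0.6    0.2998 0.1123] err mm [ 0.   0.2 -0.3] deg 0.02 rows 5
0.35, -0.07, -0.01, 0, 0, 0, 0.35, -0.07, -0.01, 0, 0, 0, 0.35, -0.06, -0.01, 0, 0, 0.01, 0.35, -0.07, -0.01, 0, 0, 0, 0.35, -0.07, -0.02, 0, 0, 0
# -> [0.5799 0.3002 0.1999] err mm [ 0.1 -0.2  0.1] deg 0.02 rows 4
0.04, -0.07, -0.37, 0, 0, 0, 0.03, -0.08, -0.36, 0, 0, 0, 0.04, -0.07, -0.37, 0, 0, 0, 0.04, -0.08, -0.36, 0, 0, 0
# -> [0.4551 0.1626 0.1999] err mm [-0.1  0.1  0.1] deg 0.02 rows 17
-0.07, -0.17, 0, 0, 0, -0.94, -0.05, -0.17, 0, 0, 0, -0.95, -0.04, -0.18, 0, 0, 0, -0.94, -0.03, -0.18, 0, 0, 0, -0.94, -0.01, -0.18, 0, 0, 0, -0.95, 0, -0.18, 0, 0, 0, -0.94, 0.02, -0.19, 0, 0, 0, -0.94, 0.04, -0.17, 0, 0, 0, -0.95, 0.05, -0.18, 0, 0, 0, -0.94, 0.06, -0.17, 0, 0, 0, -0.94, 0.08, -0.17, 0, 0, 0, -0.95, 0.09, -0.15, 0, 0, 0, -0.94, 0.1, -0.16, 0, 0, 0, -0.94, 0.11, -0.14, 0, 0, 0, -0.95, 0.13, -0.13, 0, 0, 0, -0.94, 0.14, -0.12, 0, 0, 0, -0.94, 0.14, -0.11, 0, 0, 0, -0.95
# -> [0.4551 0.1626 0.1681] err mm [-0.1  0.1 -0.1] deg 0.02 rows 4
0, 0, 0.13, 0, 0, 0, 0, 0, 0.14, 0, 0, 0, 0, 0, 0.13, 0, 0, 0, 0, 0, 0.13, 0, 0, 0
```

>>> servo_tool(
  steps=[0.35,-0.07,-0.01,0,0,0,0.35,-0.07,-0.01,0,0,0,0.35,-0.06,-0.01,0,0,0,0.35,-0.07,-0.01,0,0,0,0.35,-0.07,-0.02,0,0,0,0.04,-0.07,-0.37,0,0,0,0.03,-0.08,-0.36,0,0,0,0.04,-0.07,-0.37,0,0,0,0.04,-0.08,-0.36,0,0,0,0,0,0,0,0,0],
)

```text
clock: 24.3
position: [0.5806, 0.3012, 0.2031]
tool_rot: [0.533, 0.846, 0.003, 0.001]
wrist_force: [-0.0, 0.6, -4.6]
width: 0.144
gripper_force: 49.9
```

>>> servo_tool(
  steps=[-0.07,-0.17,0,0,0,-0.94,-0.05,-0.17,0,0,0,-0.95,-0.04,-0.18,0,0,0,-0.94,-0.03,-0.18,0,0,0,-0.94,-0.01,-0.18,0,0,0,-0.95,0,-0.18,0,0,0,-0.94,0.02,-0.19,0,0,0,-0.94,0.04,-0.17,0,0,0,-0.95,0.05,-0.18,0,0,0,-0.94,0.06,-0.17,0,0,0,-0.94,0.08,-0.17,0,0,0,-0.95,0.09,-0.15,0,0,0,-0.94,0.1,-0.16,0,0,0,-0.94,0.11,-0.14,0,0,0,-0.95,0.13,-0.13,0,0,0,-0.94,0.14,-0.12,0,0,0,-0.94,0.14,-0.11,0,0,0,-0.95,0,0,0,0,0,0,0,0,0,0,0,0],
)

```text
clock: 26.68
position: [0.4557, 0.1627, 0.1998]
tool_rot: [-0.136, 0.991, 0.0, -0.0]
wrist_force: [0.4, 0.4, -4.6]
width: 0.147
gripper_force: 49.9
```

```bash
python3 - <<'E'
from h import *
o=manip.get_obs(); print({k:np.round(o[k],4).tolist() for k in("position","tool_rot","width","gripper_force","wrist_force","qpos")})
t=cam("top");s=cam("scene")
a=cv2.resize(t["frame"][140:290,110:310],(400,300),interpolation=cv2.INTER_CUBIC)
b=cv2.resize(s["frame"][110:220,170:317],(400,300),interpolation=cv2.INTER_CUBIC)
cv2.imwrite("pics/c6.png",np.hstack([a,b])[:,:,::-1])
plan([((.455,.1627,.166),down(195.7),.12)])
E
```

```text
{'position': [0.4557, 0.1627, 0.1998], 'tool_rot': [-0.1361, 0.9907, 0.0003, -0.0], 'width': 0.147, 'gripper_force': 49.9397, 'wrist_force': [0.3831, 0.3555, -4.5501], 'qpos': [0.3522, 0.6917, -1.2022, 1.9283, 0.7478, 1.0642, 0.6676]}
# -> [0.4551 0.1628 0.1657] err mm [-0.1 -0.1  0.3] deg 0.03 rows 5
0, 0, 0.11, 0, 0, 0, 0, 0, 0.12, 0, 0, 0, 0.01, 0, 0.11, 0, 0, 0, 0, 0, 0.11, 0, 0, 0, 0, 0, 0.12, 0.01, 0, 0
```

View pics/c6.png

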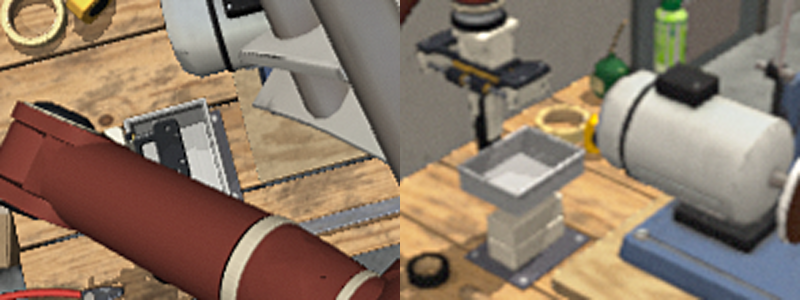

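The pan hangs level over the pile, lengthwise with it. Lowering.

>>> servo_tool(
  steps=[0,0,0.11,0,0,0,0,0,0.12,0,0,0,0.01,0,0.11,0,0,0,0,0,0.11,0,0,0,0,0,0.12,0,0,0,0,0,0,0,0,0,0,0,0,0,0,0],
)

```text
clock: 27.65
position: [0.4549, 0.1625, 0.1658]
tool_rot: [-0.137, 0.991, 0.0, 0.0]
wrist_force: [0.5, -0.2, -3.6]
width: 0.144
gripper_force: 49.9
```

```bash
python3 - <<'E'
from h import *
o=manip.get_obs(); print({k:np.round(o[k],4).tolist() for k in("position","tool_rot","wrist_force")})
plan([((.455,.1627,.1586),down(195.7),.04)])
s=cam("scene"); g=s["frame"];hs=cv2.cvtColor(g,cv2.COLOR_RGB2HSV)
P=np.array([.4718,.103,0]); u=R.from_euler('z',105.7,degrees=True).apply([1,0,0]); v=np.array([-u[1],u[0],0])
zz=o["position"][2]-.0765+.038
q=proj(s,[P+a*u+b*v+[0,0,zz] for a,b in((.055,.07),(.055,-.07),(-.055,-.07),(-.055,.07))]); print(q.round(1).tolist())
im=cv2.resize(g[150:230,190:270],(600,600),interpolation=cv2.INTER_CUBIC)
for x,y in q: cv2.circle(im,(int((x+.5-190)*7.5),int((y+.5-150)*7.5)),4,(255,0,0),1)
cv2.imwrite("pics/c7.png",im[:,:,::-1])
E
```

```text
{'position': [0.4549, 0.1625, 0.1658], 'tool_rot': [-0.137, 0.9906, 0.0002, 0.0002], 'wrist_force': [0.4894, -0.1719, -3.6365]}
# -> [0.4549 0.1625 0.1586] err mm [ 0.1  0.2 -0. ] deg 0.03 rows 4
0, 0, 0.03, 0, 0, 0, 0, 0, 0.03, 0, 0, 0.01, 0, 0, 0.03, 0, 0, 0, 0, 0, 0.03, 0, 0, 0
[[191.4, 178.1], [216.3, 163.0], [237.2, 172.2], [212.6, 188.6]]
```

View pics/c7.png

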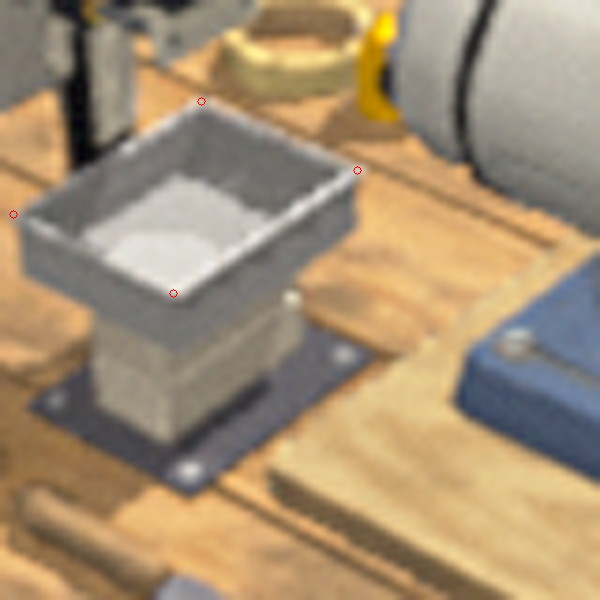

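Predicted rim corners (red) sit on the pan's rim within about a pixel, so the pan is centred. Setting it down and releasing.

>>> servo_tool(
  steps=[0,0,0.03,0,0,0,0,0,0.03,0,0,0,0,0,0.03,0,0,0,0,0,0.03,0,0,0,0,0,0.01,0,0,0,0,0,0,0,0,0,0,0,0,0,0,0],
)

```text
clock: 28.58
position: [0.4547, 0.1626, 0.1591]
tool_rot: [-0.137, 0.991, -0.001, 0.0]
wrist_force: [-1.8, -2.0, 4.5]
width: 0.146
gripper_force: 49.9
```

>>> servo_tool(
  steps=[0,0,0,0,0,0,0,0,0,0,0,0,0,0,0,0,0,0,0,0,0,0,0,0,0,0,-0.2,0,0,0,0,0,-0.35,0,0,0,0,0,-0.5,0,0,0,0,0,-0.5,0,0,0,0,0,-0.5,0,0,0,0,0,0,0,0,0],
  claw=-0.3,
)

```text
clock: 29.82
position: [0.4555, 0.1636, 0.2835]
tool_rot: [-0.137, 0.991, 0.001, 0.003]
wrist_force: [0.3, -0.5, -0.9]
width: 0.351
gripper_force: 0.0
```

```bash
python3 - <<'E'
from h import *
o=manip.get_obs(); print({k:np.round(o[k],4).tolist() for k in("position","tool_rot","wrist_force","qpos")})
plan([((.40,.05,.30),down(150),.9),((.42,-.2,.30),down(105),.9)])
E
```

```text
{'position': [0.4555, 0.1636, 0.2835], 'tool_rot': [-0.137, 0.9906, 0.0008, 0.0026], 'wrist_force': [0.3309, -0.5227, -0.8999], 'qpos': [0.4126, 0.5881, -1.2787, 1.8106, 0.6071, 1.2059, 0.7944]}
# -> [0.4002 0.0502 0.3001] err mm [-0.2 -0.2 -0.1] deg 0.03 rows 10
0.14, -0.16, -0.03, 0, 0.01, 0.91, 0.13, -0.17, -0.03, 0.01, 0, 0.92, 0.11, -0.17, -0.02, 0, 0.01, 0.91, 0.1, -0.19, -0.03, 0, 0, 0.92, 0.08, -0.19, -0.03, 0.01, 0.01, 0.91, 0.07, -0.2, -0.03, 0, 0, 0.92, 0.05, -0.21, -0.03, 0, 0.01, 0.91, 0.04, -0.2, -0.02, 0.01, 0, 0.92, 0.02, -0.21, -0.03, 0, 0.01, 0.91, 0, -0.21, -0.03, 0, 0, 0.92
# -> [ 0.42   -0.1998  0.3001] err mm [ 0.  -0.2 -0.1] deg 0.03 rows 10
-0.24, -0.34, 0, 0, 0, 0.9, -0.26, -0.33, 0, 0, 0, 0.9, -0.29, -0.3, 0, 0, 0, 0.9, -0.31, -0.28, 0, 0, 0, 0.9, -0.33, -0.26, 0, 0, 0, 0.9, -0.35, -0.22, 0, 0, 0, 0.9, -0.37, -0.2, 0, 0, 0, 0.9, -0.38, -0.17, 0, 0, 0, 0.9, -0.4, -0.14, 0, 0, 0, 0.9, -0.4, -0.11, 0, 0, 0, 0.9
```

Pan placed and released. Now measure the scoop while the arm is out of the way.

```bash
python3 - <<'E'
from h import *
t=cam("top");s=cam("scene")
cv2.imwrite("pics/t8.png",t["frame"][:,:,::-1]);cv2.imwrite("pics/s8.png",s["frame"][:,:,::-1])
a=cv2.resize(t["frame"][195:255,340:400],(400,400),interpolation=cv2.INTER_CUBIC)
b=cv2.resize(s["frame"][235:301,262:328],(400,400),interpolation=cv2.INTER_CUBIC)
cv2.imwrite("pics/c8.png",np.hstack([a,b])[:,:,::-1])
hs=cv2.cvtColor(s["frame"],cv2.COLOR_RGB2HSV)
c=blob((hs[...,2]<70).astype(np.uint8),(278,250)); print(cv2.minAreaRect(c),cv2.boundingRect(c),cv2.boxPoints(cv2.minAreaRect(c)).round(1).tolist())
E
```

```text
((278.2073059082031, 250.3658447265625), (21.511653900146484, 5.098541736602783), 65.224853515625) (272, 240, 13, 21) [[271.3999938964844, 241.6999969482422], [276.0, 239.5], [285.0, 259.1000061035156], [280.3999938964844, 261.20001220703125]]
```

View pics/c8.png

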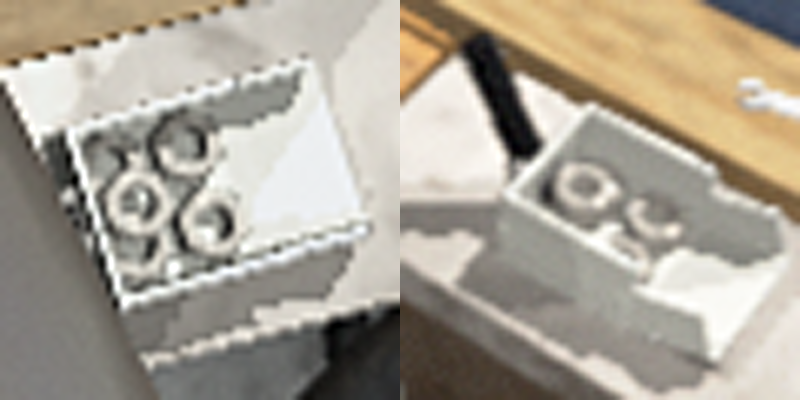

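```bash
python3 - <<'E'
from h import *
t=cam("top");s=cam("scene")
T=lambda x,y:(340+(x+.5)/6.667-.5,195+(y+.5)/6.667-.5); S=lambda x,y:(262+(x-400+.5)/6.06-.5,235+(y+.5)/6.06-.5)
for n,a,b in(("backfar",T(72,132),S(590,107)),("backnear",T(122,303),S(512,192))):
    p,e=tri(t,a,s,b); print(n,p.round(4),round(e,4),"top@.054",onz(t,a,.054)[0].round(4),"sc@.054",onz(s,b,.054)[0].round(4))
bf=(onz(t,T(72,132),.054)[0]+onz(s,S(590,107),.054)[0])/2; bn=(onz(t,T(122,303),.054)[0]+onz(s,S(512,192),.054)[0])/2
print("width",np.linalg.norm(bf-bn)); d=bf-bn; yaw=np.degrees(np.arctan2(d[1],d[0]))-90; print("yaw from back",yaw)
a,b=onz(t,T(122,303),.054)[0],onz(t,T(368,228),.035)[0]; print("near side heading top",np.degrees(np.arctan2(*(b-a)[1::-1])), np.linalg.norm(b-a))
a,b=onz(t,T(72,132),.054)[0],onz(t,T(305,62),.035)[0]; print("far side",np.degrees(np.arctan2(*(b-a)[1::-1])), np.linalg.norm(b-a))
for y in (yaw,yaw-2,yaw+2):
  x=np.array([np.cos(np.radians(y)),np.sin(np.radians(y)),0]); c=(bf+bn)/2; o=c+.041*x; o[2]=.006
  h=o-.076*x+[0,0,.078]; print(y.round(1),"origin",o.round(4),"handle",h.round(4),"px",proj(s,[h,h+.023*(-.5*x+[0,0,.866]),h-.04*(-.5*x+[0,0,.866])]).round(1).tolist())
E
```

```text
backfar [ 0.4955 -0.3302  0.0529] 0.001 top@.054 [ 0.495  -0.3296  0.054 ] sc@.054 [ 0.4952 -0.3311  0.054 ]
backnear [ 0.4214 -0.3508  0.054 ] 0.0043 top@.054 [ 0.4197 -0.3495  0.054 ] sc@.054 [ 0.4233 -0.3518  0.054 ]
width 0.07631684646142083
yaw from back -74.60076336350315
near side heading top -73.81638857843043 0.12296428123657878
far side -73.25714558852135 0.11778328714786743
-74.6 origin [ 0.4692 -0.38    0.006 ] handle [ 0.449  -0.3068  0.084 ] px [[277.6, 247.3], [274.9, 241.2], [282.2, 257.9]]
-76.6 origin [ 0.4678 -0.3804  0.006 ] handle [ 0.4502 -0.3065  0.084 ] px [[277.8, 247.1], [275.2, 240.9], [282.3, 257.8]]
-72.6 origin [ 0.4706 -0.3796  0.006 ] handle [ 0.4478 -0.3071  0.084 ] px [[277.4, 247.5], [274.6, 241.5], [282.1, 258.0]]
```

```bash
cat >> h.py <<'E'
G=33; ZZ=R.from_euler('z',180,degrees=True)
OFF=None
def sgrip(yaw,pitch,g=G): return scoopR(yaw,pitch,g)*ZZ
def Rs(yaw,pitch): return R.from_euler('z',yaw,degrees=True)*R.from_euler('y',pitch,degrees=True)
def tcp_for(pt_local,pt_world,yaw,pitch,g=G):
    """TCP so that scoop point pt_local is at pt_world (grasped at the nominal handle point)"""
    r=sgrip(yaw,pitch,g); o=np.array(pt_world)-Rs(yaw,pitch).apply(pt_local)
    h=o+Rs(yaw,pitch).apply([-.076,0,.078]); return h-.006*r.apply([0,0,1]),r
LIP=[.085,0,.017]
E
python3 - <<'E'
from h import *
q,r=tcp_for([-.076,0,.078],[.4485,-.307,.084],-74,0); z=r.apply([0,0,1]); print(q.round(4),z.round(3))
plan([((.40,.05,.30),down(150),.9),(q-.12*z+[0,0,.05],r,.9),(q-.03*z,r,.5),(q,r,.2)])
E
```

```text
[ 0.4476 -0.3039  0.089 ] [ 0.15  -0.524 -0.839]
# -> [0.3998 0.0503 0.2999] err mm [ 0.2 -0.3  0.1] deg 0.02 rows 10
0.14, -0.15, -0.03, 0, 0, 0.92, 0.12, -0.17, -0.04, 0, 0, 0.91, 0.11, -0.17, -0.03, 0, -0.01, 0.92, 0.1, -0.19, -0.03, -0.01, 0, 0.91, 0.08, -0.19, -0.04, 0, 0, 0.92, 0.07, -0.19, -0.03, 0, 0, 0.91, 0.05, -0.21, -0.03, 0, 0, 0.92, 0.04, -0.2, -0.04, 0, 0, 0.91, 0.01, -0.21, -0.03, 0, -0.01, 0.92, 0.01, -0.2, -0.03, 0, 0, 0.91
# -> [ 0.4298 -0.2411  0.2396] err mm [-0.2  0.1  0.1] deg 0.03 rows 12
-0.24, -0.33, 0.08, 0.21, -0.52, 0.71, -0.25, -0.31, 0.1, 0.21, -0.52, 0.72, -0.27, -0.3, 0.12, 0.21, -0.53, 0.71, -0.28, -0.27, 0.14, 0.21, -0.52, 0.71, -0.29, -0.26, 0.15, 0.21, -0.52, 0.71, -0.3, -0.23, 0.17, 0.21, -0.52, 0.72, -0.3, -0.21, 0.19, 0.22, -0.53, 0.71, -0.3, -0.19, 0.21, 0.21, -0.52, 0.71, -0.31, -0.17, 0.23, 0.21, -0.52, 0.71, -0.31, -0.14, 0.24, 0.21, -0.52, 0.72, -0.3, -0.12, 0.25, 0.21, -0.52, 0.71, -0.3, -0.09, 0.28, 0.21, -0.53, 0.71
# -> [ 0.4432 -0.288   0.1138] err mm [-0.1 -0.1  0.3] deg 0.03 rows 5
0.09, 0, 0.44, 0, 0, 0, 0.09, 0, 0.44, 0, 0, 0, 0.09, 0, 0.44, 0, 0, 0, 0.09, 0, 0.44, 0, 0, 0, 0.1, 0, 0.44, 0, 0, 0
# -> [ 0.4477 -0.3037  0.0887] err mm [-0.1 -0.1  0.3] deg 0.03 rows 3
0, 0, 0.17, 0, 0, 0, 0, 0, 0.16, 0, 0, 0, 0, 0, 0.17, 0, 0, 0
```

>>> servo_tool(
  steps=[0.14,-0.15,-0.03,0,0,0.92,0.12,-0.17,-0.04,0,0,0.91,0.11,-0.17,-0.03,0,0,0.92,0.1,-0.19,-0.03,-0.01,0,0.91,0.08,-0.19,-0.04,0,0,0.92,0.07,-0.19,-0.03,0,0,0.91,0.05,-0.21,-0.03,0,0,0.92,0.04,-0.2,-0.04,0,0,0.91,0.01,-0.21,-0.03,0,-0.01,0.92,0.01,-0.2,-0.03,0,0,0.91],
  claw=0.4,
)

```text
clock: 31.28
position: [0.3999, 0.0501, 0.3008]
tool_rot: [0.261, 0.965, 0.0, 0.0]
wrist_force: [0.1, 0.2, 0.0]
width: 0.7
gripper_force: 0.0
```

>>> servo_tool(
  steps=[-0.24,-0.33,0.08,0.21,-0.52,0.71,-0.25,-0.31,0.1,0.21,-0.52,0.72,-0.27,-0.3,0.12,0.21,-0.53,0.71,-0.28,-0.27,0.14,0.21,-0.52,0.71,-0.29,-0.26,0.15,0.21,-0.52,0.71,-0.3,-0.23,0.17,0.21,-0.52,0.72,-0.3,-0.21,0.19,0.22,-0.53,0.71,-0.3,-0.19,0.21,0.21,-0.52,0.71,-0.31,-0.17,0.23,0.21,-0.52,0.71,-0.31,-0.14,0.24,0.21,-0.52,0.72,-0.3,-0.12,0.25,0.21,-0.52,0.71,-0.3,-0.09,0.28,0.21,-0.53,0.71,0,0,0,0,0,0,0,0,0,0,0,0],
)

```text
clock: 33.02
position: [0.4302, -0.24, 0.2402]
tool_rot: [0.577, 0.766, -0.17, 0.227]
wrist_force: [-0.1, 0.1, -0.5]
width: 0.703
gripper_force: 0.0
```

```bash
python3 - <<'E'
from h import *
o=manip.get_obs(); print({k:np.round(o[k],4).tolist() for k in("position","tool_rot","wrist_force","qpos","width")})
t=cam("top");s=cam("scene")
b=cv2.resize(s["frame"][195:301,235:341],(400,400),interpolation=cv2.INTER_CUBIC)
a=cv2.resize(t["frame"][170:290,150:270],(400,400),interpolation=cv2.INTER_CUBIC)
cv2.imwrite("pics/c9.png",np.hstack([a,b])[:,:,::-1])
# scoop unmoved? compare with earlier picture near body
old=cv2.imread("pics/s8.png")[:,:,::-1].astype(int); print("diff",abs(old-s["frame"]).mean(2)[255:300,285:328].mean())
# pan: rim
hs=cv2.cvtColor(t["frame"],cv2.COLOR_RGB2HSV); m=((hs[...,1]<45)&(hs[...,2]>105)).astype(np.uint8)
c=blob(m,tuple(proj(t,(.4718,.103,.086))[0].round().astype(int))); print("pan rim",rectz(t,c,.120))
q,r=tcp_for([-.076,0,.078],[.4485,-.307,.084],-74,0); z=r.apply([0,0,1])
plan([(q-.03*z,r,.5),(q,r,.2)])
E
```

```text
{'position': [0.4302, -0.24, 0.2402], 'tool_rot': [0.5768, 0.7661, -0.17, 0.2269], 'wrist_force': [-0.1467, 0.1462, -0.4525], 'qpos': [0.6534, 0.363, -0.6422, 2.1607, 1.1379, 0.8499, -0.5208], 'width': 0.7026}
diff 8.563307493540051
pan rim (array([471.4, 101.1]), array([129.2, 145.4]), np.float32(16.1))
# -> [ 0.4431 -0.2881  0.114 ] err mm [-0.  -0.1  0.1] deg 0.03 rows 5
0.09, 0, 0.44, 0.01, 0, 0, 0.09, -0.01, 0.45, 0, 0, 0, 0.09, 0, 0.44, 0.01, 0, 0, 0.09, -0.01, 0.44, 0, 0, 0, 0.09, 0, 0.45, 0.01, 0, 0
# -> [ 0.4476 -0.3038  0.0889] err mm [-0.  -0.1  0.2] deg 0.03 rows 3
0, 0, 0.17, 0, 0, 0, 0, 0, 0.16, 0, 0, 0, 0, 0, 0.17, 0, 0, 0
```

View pics/c9.png

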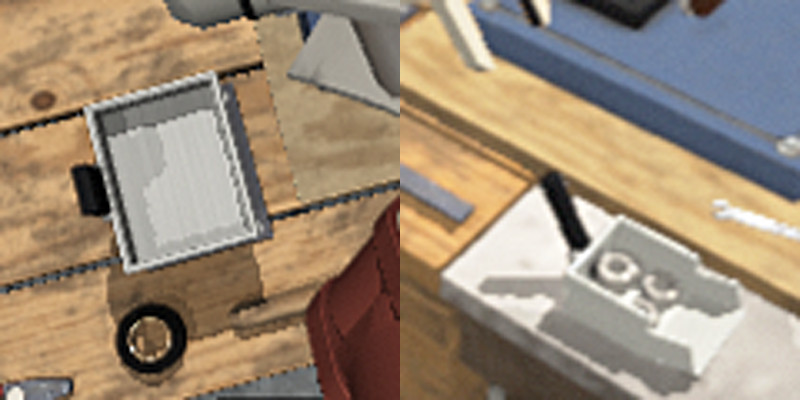

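The pan sits squarely on the pile with its handle left. The scoop is unmoved (rim corner still at scene px ≈(293.6,252.6)), and the fingers are lined up above its handle.

>>> servo_tool(
  steps=[0.09,0,0.44,0,0,0,0.09,-0.01,0.45,0,0,0,0.09,0,0.44,0,0,0,0.09,-0.01,0.44,0,0,0,0.09,0,0.45,0,0,0,0,0,0.17,0,0,0,0,0,0.16,0,0,0,0,0,0.17,0,0,0,0,0,0,0,0,0,0,0,0,0,0,0],
)

```text
clock: 34.38
position: [0.4477, -0.3042, 0.0888]
tool_rot: [0.577, 0.766, -0.17, 0.227]
wrist_force: [-0.2, -0.0, -1.3]
width: 0.701
gripper_force: 0.0
```

```bash
python3 - <<'E'
from h import *
o=manip.get_obs(); print({k:np.round(o[k],4).tolist() for k in("position","wrist_force","qpos")})
s=cam("scene")
b=cv2.resize(s["frame"][205:301,245:341],(600,600),interpolation=cv2.INTER_CUBIC)
cv2.imwrite("pics/c10.png",b[:,:,::-1])
E
```

```text
{'position': [0.4477, -0.3042, 0.0888], 'wrist_force': [-0.2006, -0.035, -1.3122], 'qpos': [0.6405, 0.696, -0.4923, 2.2181, 1.6811, 0.7834, -0.9833]}
```

View pics/c10.png

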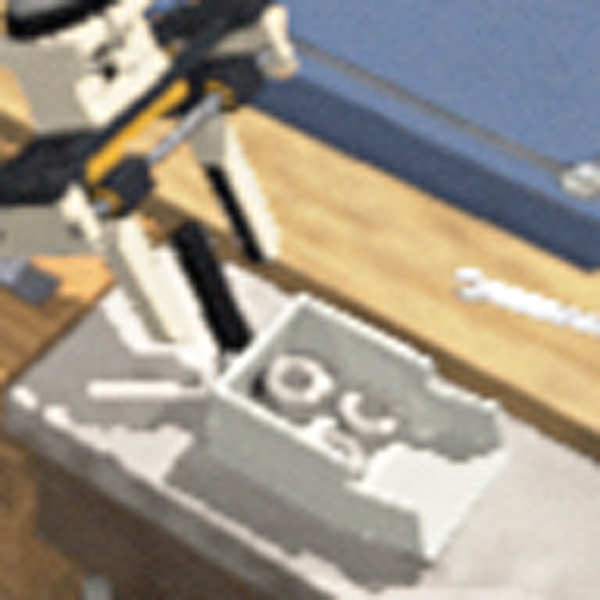

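>>> servo_tool(
  steps=[0,0,0,0,0,0,0,0,0,0,0,0,0,0,0,0,0,0,0,0,0,0,0,0,0,0,0,0,0,0,0,0,0,0,0,0,0,0,0,0,0,0],
  claw=-1,
  grip_force=60,
)

```text
clock: 35.3
position: [0.4478, -0.3041, 0.0884]
tool_rot: [0.577, 0.766, -0.17, 0.227]
wrist_force: [-0.5, -0.7, 0.7]
width: 0.171
gripper_force: 60.0
```

```bash
python3 - <<'E'
from h import *
o=manip.get_obs(); print({k:np.round(o[k],4).tolist() for k in("position","tool_rot","wrist_force","torque","width","gripper_force")})
p=np.array(o["position"]); r=R.from_quat(o["tool_rot"])
plan([(p+[0,0,.02],r,.1)])
E
```

```text
{'position': [0.4478, -0.3041, 0.0884], 'tool_rot': [0.577, 0.7659, -0.1701, 0.2271], 'wrist_force': [-0.464, -0.7033, 0.6594], 'torque': [0.6302, -0.0857, 0.0864], 'width': 0.1713, 'gripper_force': 59.9943}
# -> [ 0.4477 -0.3041  0.1084] err mm [ 0.1 -0.1  0. ] deg 0.0 rows 4
-0.05, 0, -0.07, 0, 0, 0, -0.04, 0, -0.07, 0, 0, 0, -0.05, 0, -0.07, 0, 0, 0, -0.04, 0, -0.07, 0, 0, 0
```

>>> servo_tool(
  steps=[-0.05,0,-0.07,0,0,0,-0.04,0,-0.07,0,0,0,-0.05,0,-0.07,0,0,0,-0.04,0,-0.07,0,0,0,0,0,0,0,0,0,0,0,0,0,0,0],
)

```text
clock: 36.05
position: [0.4473, -0.3043, 0.1084]
tool_rot: [0.577, 0.766, -0.17, 0.227]
wrist_force: [0.0, -1.7, -4.3]
width: 0.169
gripper_force: 60.0
```

```bash
python3 - <<'E'
from h import *
o=manip.get_obs(); print({k:np.round(o[k],4).tolist() for k in("position","tool_rot","wrist_force","torque","width","gripper_force")})
s=cam("scene");t=cam("top")
b=cv2.resize(s["frame"][205:301,245:341],(400,400),interpolation=cv2.INTER_CUBIC)
a=cv2.resize(t["frame"][190:260,335:405],(400,400),interpolation=cv2.INTER_CUBIC)
cv2.imwrite("pics/c11.png",np.hstack([a,b])[:,:,::-1])
E
```

```text
{'position': [0.4473, -0.3043, 0.1084], 'tool_rot': [0.5772, 0.7657, -0.1704, 0.2269], 'wrist_force': [0.0349, -1.7227, -4.2942], 'torque': [1.3885, 0.3151, -0.0069], 'width': 0.1685, 'gripper_force': 59.9915}
```

View pics/c11.png

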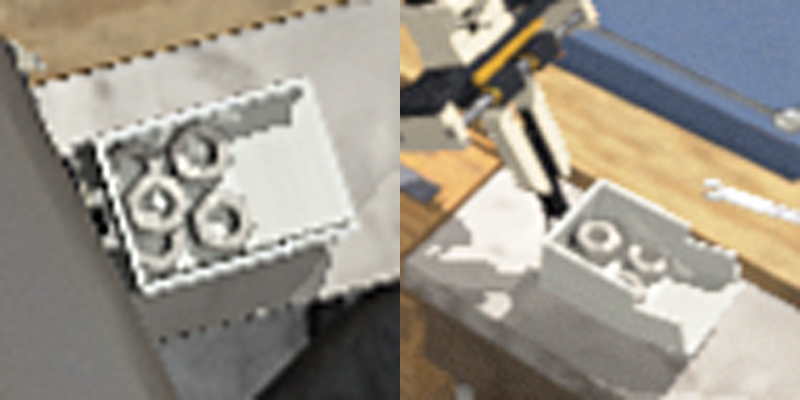

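The scoop is off the bench and level, with its nuts still in the back (5 appear visible). Before choosing the pour direction I'll fit a kinematic model from logged joint and pose readings, to check reach.

```bash
cat > kin.py <<'E'
import numpy as np, itertools
from scipy.optimize import least_squares
from scipy.spatial.transform import Rotation as R
D=[([1.2,.616,-.013,1.425,.008,1.103,-.04],(.219,-.611,.243),[.985,.171,0,-.001]),
([-.31,.29,-.4,2.11,.16,.77,-2.1],(.3405,.2148,.2191),[.991,.136,0,0]),
([.01,.83,-.74,1.31,.56,1.21,-.31],(.6622,.2161,.1999),[.533,.846,0,-.001]),
([.3522,.6917,-1.2022,1.9283,.7478,1.0642,.6676],(.4557,.1627,.1998),[-.1361,.9907,.0003,0]),
([.4126,.5881,-1.2787,1.8106,.6071,1.2059,.7944],(.4555,.1636,.2835),[-.137,.9906,.0008,.0026]),
([.6534,.363,-.6422,2.1607,1.1379,.8499,-.5208],(.4302,-.24,.2402),[.5768,.7661,-.17,.2269]),
([.6405,.696,-.4923,2.2181,1.6811,.7834,-.9833],(.4477,-.3042,.0888),[.577,.766,-.17,.227])]
LIM=np.array([[-3.12,3.12],[-.3,2.06],[-1.34,1.32],[.26,2.42],[-1.36,4.5],[.01,1.98],[-2.84,2.84]])
def fk(q,w,s):
    h,l1,l2,l3,c1,c7,e1,e2,e3=w
    z=lambda a:R.from_euler('z',a); y=lambda a:R.from_euler('y',a)
    r=z(s[0]*q[0]+c1); p=np.array([0,0,h])+r.apply([e1,0,0])
    r=r*y(q[1])*z(s[1]*q[2]); p=p+r.apply([e2,0,l1])
    r=r*y(q[3])*z(s[2]*q[4]); p=p+r.apply([e3,0,l2])
    r=r*y(q[5])*z(s[3]*q[6]+c7); p=p+r.apply([0,0,l3]); return p,r
def res(w,s):
    o=[]
    for q,p,t in D:
        a,r=fk(q,w,s); o+=list((a-p)*5)+list((R.from_quat(t).inv()*r).as_rotvec())
    return np.array(o)
def fit():
    best=None
    for s in itertools.product((-1,1),repeat=4):
        for c7 in (0,1.57,3.1,-1.57):
            f=least_squares(res,[.3,.4,.4,.25,0,c7,0,0,0],args=(s,))
            if best is None or f.cost<best[0]: best=(f.cost,s,f.x)
    return best
def ik(p,r,w,s,q0,n=12,rng=np.random.default_rng(0)):
    best=None
    for i in range(n):
        g=np.clip(np.array(q0)+(rng.normal(0,.5,7) if i else 0),LIM[:,0]+.02,LIM[:,1]-.02)
        def f(q):
            a,b=fk(q,w,s); return np.r_[(a-p)*10,(b.inv()*r).as_rotvec()*3,(q-np.array(q0))*.003]
        k=least_squares(f,g,bounds=(LIM[:,0]+.01,LIM[:,1]-.01),max_nfev=60)
        if best is None or k.cost<best.cost: best=k
    a,b=fk(best.x,w,s); return best.x,np.linalg.norm(a-p)*1000,np.degrees((b.inv()*r).magnitude())
E
python3 - <<'E'
from kin import *; from h import *
c,s,w=fit(); print(c,s,w.round(3)); np.save("kin.npy",np.r_[s,w])
rr=res(w,s).reshape(-1,6); print("pos err mm",(np.linalg.norm(rr[:,:3],axis=1)*200).round(1))
C=np.array([.4718,.103,0]); q0=D[6][0]
for yaw in (15.7,0,-20,-74):
    d=R.from_euler('z',yaw,degrees=True).apply([1,0,0])
    for pitch,dl,zl in((5,.03,.17),(20,.02,.15),(40,0,.13),(60,-.01,.125),(70,-.01,.125)):
        p,r=tcp_for(LIP,C+dl*d+[0,0,zl],yaw,pitch); q,e,a=ik(p,r,w,s,q0); print(yaw,pitch,p.round(3),q.round(2),round(e,1),round(a,1))
E
```

```text
0.0023656342252793114 (-1, -1, -1, -1) [ 0.265  0.539  0.374  0.292 -0.032  1.542  0.007 -0.002  0.006]
pos err mm [4.3 9.7 2.8 3.3 3.8 1.6 3.8]
15.7 5 [0.349 0.068 0.25 ] [ 1.19 -0.06 -1.33  2.41 -0.4   0.33  2.06] 15.2 2.7
15.7 20 [0.364 0.073 0.268] [ 0.94  0.16 -1.33  2.24  0.28  0.65  1.27] 0.0 0.0
15.7 40 [0.392 0.08  0.286] [ 0.64  0.51 -1.33  1.93  0.47  1.24  0.97] 0.0 0.0
15.7 60 [0.438 0.094 0.3  ] [ 0.4   0.78 -1.27  1.59  0.47  1.73  0.9 ] 0.0 0.0
15.7 70 [0.468 0.102 0.302] [ 0.31  0.95 -1.31  1.4   0.5   1.97  0.82] 0.0 0.0
0 5 [0.344 0.103 0.25 ] [-1.75  0.03  1.31  2.41  0.49  0.35  0.69] 11.2 2.0
0 20 [0.36  0.103 0.268] [ 0.76  0.18 -1.33  2.23  0.45  0.72  0.71] 0.0 0.0
0 40 [0.388 0.103 0.286] [ 0.61  0.51 -1.33  1.93  0.44  1.22  0.68] 0.0 0.0
0 60 [0.437 0.103 0.3  ] [ 0.46  0.81 -1.33  1.59  0.43  1.67  0.63] 0.0 0.0
0 70 [0.468 0.103 0.302] [ 0.39  0.96 -1.33  1.41  0.42  1.88  0.61] 0.0 0.0
-20 5 [0.352 0.147 0.25 ] [ 0.24  0.25 -1.23  2.35  1.02  0.86 -0.5 ] 0.0 0.0
-20 20 [0.367 0.141 0.268] [ 0.5   0.31 -1.33  2.16  0.66  0.91  0.01] 0.0 0.0
-20 40 [0.393 0.132 0.286] [ 0.56  0.53 -1.33  1.91  0.43  1.19  0.3 ] 0.0 0.0
-20 60 [0.439 0.115 0.3  ] [ 0.53  0.8  -1.33  1.62  0.35  1.54  0.37] 0.0 0.0
-20 70 [0.468 0.104 0.302] [ 0.5   0.93 -1.33  1.46  0.32  1.71  0.38] 0.0 0.0
-74 5 [0.437 0.226 0.25 ] [-0.21  0.61 -0.9   1.78  0.81  1.45 -1.12] 0.0 0.0
-74 20 [0.441 0.21  0.268] [ 0.07  0.56 -1.07  1.8   0.69  1.29 -0.96] 0.0 0.0
-74 40 [0.449 0.183 0.286] [ 0.46  0.61 -1.33  1.82  0.54  1.15 -0.74] 0.0 0.0
-74 60 [0.462 0.137 0.3  ] [ 0.73  0.67 -1.33  1.8   0.22  1.06 -0.32] 0.0 0.0
-74 70 [0.471 0.107 0.302] [ 0.83  0.76 -1.33  1.78  0.11  1.08 -0.16] 0.0 0.0
```

```bash
cat > pour.py <<'E'
from kin import *; from h import *
k=np.load("kin.npy"); s,w=k[:4],k[4:]; C=np.array([.4718,.103,0]); Y=8; d=R.from_euler('z',Y,degrees=True).apply([1,0,0])
L=lambda pitch,dl,zl: tcp_for(LIP,C+dl*d+[0,0,zl],Y,pitch)
A=((.447,-.304,.33),sgrip(-74,0)); B=((.40,-.06,.34),sgrip(-30,6))
Cc=L(12,.03,.19); Dd=L(20,.0,.15); E=L(40,-.02,.13); F=L(60,-.02,.125); H=L(70,-.02,.13)
E
python3 - <<'E'
from pour import *
o=manip.get_obs(); q=np.array(o["qpos"]); print(q.round(2),np.round(o["wrist_force"],1))
for n,(p,r) in zip("ABCDEFH",(A,B,Cc,Dd,E,F,H)):
    q,e,a=ik(np.array(p),r,w,s,q,n=4); print(n,np.round(p,3),q.round(2),round(e,1),round(a,1))
plan([(*A,.3),(*B,.6)],rate=.7)
E
```

```text
[ 0.65  0.65 -0.5   2.21  1.62  0.77 -0.91] [-0.6 -0.1 -5.4]
A [ 0.447 -0.304  0.33 ] [ 0.92  0.29 -0.79  1.95  0.95  0.92 -0.11] 0.0 0.0
B [ 0.4  -0.06  0.34] [ 0.67 -0.08 -0.69  2.19  0.31  0.62  0.81] 0.0 0.0
C [0.356 0.087 0.289] [ 0.44 -0.07 -0.72  2.31 -0.01  0.52  1.43] 0.0 0.0
D [0.341 0.085 0.268] [ 0.41  0.01 -0.74  2.28  0.07  0.63  1.33] 0.0 0.0
E [0.369 0.089 0.286] [ 0.29  0.25 -0.7   1.98  0.15  1.1   1.24] 0.0 0.0
F [0.427 0.097 0.3  ] [ 0.16  0.53 -0.64  1.61  0.17  1.55  1.19] 0.0 0.0
H [0.458 0.101 0.307] [ 0.11  0.67 -0.61  1.42  0.16  1.78  1.18] 0.0 0.0
# -> [ 0.4471 -0.3042  0.3299] err mm [-0.1  0.2  0.1] deg 0.03 rows 13
-0.15, 0, -0.24, 0, 0, 0, -0.16, 0, -0.24, 0, 0, 0, -0.15, 0, -0.24, 0, 0, 0, -0.16, 0, -0.24, 0, 0, 0, -0.15, 0, -0.23, 0, 0, 0, -0.16, 0, -0.24, 0, 0, 0, -0.15, 0, -0.24, 0, 0, 0, -0.15, 0, -0.24, 0, 0, 0, -0.16, 0, -0.24, 0, -0.01, 0, -0.15, 0, -0.24, 0, 0, 0, -0.16, 0, -0.24, 0.01, 0, 0, -0.15, 0, -0.23, 0, 0, 0, -0.16, 0, -0.24, 0, 0, 0
# -> [ 0.3998 -0.06    0.3402] err mm [ 0.2 -0.  -0.2] deg 0.03 rows 13
0.26, 0.03, -0.18, -0.34, 0.09, -0.59, 0.26, 0.05, -0.18, -0.34, 0.09, -0.58, 0.26, 0.06, -0.18, -0.34, 0.08, -0.59, 0.25, 0.08, -0.18, -0.34, 0.09, -0.59, 0.25, 0.11, -0.16, -0.33, 0.09, -0.58, 0.25, 0.11, -0.17, -0.34, 0.09, -0.59, 0.24, 0.14, -0.15, -0.34, 0.09, -0.59, 0.24, 0.15, -0.16, -0.34, 0.08, -0.58, 0.22, 0.17, -0.14, -0.34, 0.09, -0.59, 0.22, 0.19, -0.14, -0.34, 0.09, -0.59, 0.22, 0.2, -0.13, -0.34, 0.09, -0.58, 0.2, 0.21, -0.12, -0.34, 0.08, -0.59, 0.19, 0.23, -0.12, -0.34, 0.09, -0.59
```

>>> servo_tool(
  steps=[-0.15,0,-0.24,0,0,0,-0.16,0,-0.24,0,0,0,-0.15,0,-0.24,0,0,0,-0.16,0,-0.24,0,0,0,-0.15,0,-0.23,0,0,0,-0.16,0,-0.24,0,0,0,-0.15,0,-0.24,0,0,0,-0.15,0,-0.24,0,0,0,-0.16,0,-0.24,0,0,0,-0.15,0,-0.24,0,0,0,-0.16,0,-0.24,0,0,0,-0.15,0,-0.23,0,0,0,-0.16,0,-0.24,0,0,0,0,0,0,0,0,0],
)

```text
clock: 37.9
position: [0.4467, -0.3043, 0.3307]
tool_rot: [0.578, 0.765, -0.171, 0.227]
wrist_force: [-0.2, 0.1, -4.7]
width: 0.167
gripper_force: 60.0
```

>>> servo_tool(
  steps=[0.26,0.03,-0.18,-0.34,0.09,-0.59,0.26,0.05,-0.18,-0.34,0.09,-0.58,0.26,0.06,-0.18,-0.34,0.08,-0.59,0.25,0.08,-0.18,-0.34,0.09,-0.59,0.25,0.11,-0.16,-0.33,0.09,-0.58,0.25,0.11,-0.17,-0.34,0.09,-0.59,0.24,0.14,-0.15,-0.34,0.09,-0.59,0.24,0.15,-0.16,-0.34,0.08,-0.58,0.22,0.17,-0.14,-0.34,0.09,-0.59,0.22,0.19,-0.14,-0.34,0.09,-0.59,0.22,0.2,-0.13,-0.34,0.09,-0.58,0.2,0.21,-0.12,-0.34,0.08,-0.59,0.19,0.23,-0.12,-0.34,0.09,-0.59,0,0,0,0,0,0,0,0,0,0,0,0],
)

```text
clock: 39.78
position: [0.3987, -0.061, 0.3398]
tool_rot: [0.252, 0.939, -0.061, 0.225]
wrist_force: [-0.4, -0.3, -5.1]
width: 0.17
gripper_force: 60.0
```

```bash
python3 - <<'E'
from pour import *
o=manip.get_obs(); print({k:np.round(o[k],3).tolist() for k in("position","tool_rot","wrist_force","torque","qpos","width")})
# is scoop pitch as expected? predicted outline vs bright blob in scene
p=np.array(o["position"]); r=R.from_quat(o["tool_rot"]); sr=r*(sgrip(0,0).inv()*Rs(0,0)) 
sc=cam("scene"); hp=p+.006*r.apply([0,0,1]); og=hp-sr.apply([-.076,0,.078])
pts=dict(lipL=(.085,.041,.017),lipR=(.085,-.041,.017),bL=(-.041,.041,.048),bR=(-.041,-.041,.048),b0R=(-.041,-.041,0),f0R=(.037,-.041,0))
for n,v in pts.items(): print(n,proj(sc,og+sr.apply(v))[0].round(1))
cv2.imwrite("pics/s12.png",sc["frame"][:,:,::-1])
hs=cv2.cvtColor(sc["frame"],cv2.COLOR_RGB2HSV); m=((hs[...,1]<40)&(hs[...,2]>110)).astype(np.uint8)
m[:, :]=cv2.morphologyEx(m,cv2.MORPH_OPEN,np.ones((2,2)))
c=blob(m,tuple(proj(sc,og+sr.apply([.05,0,.01]))[0].round().astype(int))); print(cv2.boundingRect(c),cv2.approxPolyDP(c,2,True).reshape(-1,2).tolist()[:40])
plan([(*Cc,.5)],rate=.7)
E
```

```text
{'position': [0.399, -0.061, 0.34], 'tool_rot': [0.252, 0.939, -0.061, 0.225], 'wrist_force': [-0.398, -0.343, -5.055], 'torque': [0.586, 0.933, 0.022], 'qpos': [0.866, -0.052, -0.898, 2.184, 0.358, 0.618, 0.753], 'width': 0.17}
lipL [265.7 162.8]
lipR [269.3 176.2]
bL [229.2 153.2]
bR [230.8 166.5]
b0R [229.6 179.4]
f0R [253.9 180.2]
(194, 0, 241, 200) [[434, 0], [408, 2], [399, 25], [397, 21], [390, 24], [379, 21], [378, 24], [376, 20], [374, 30], [361, 45], [343, 47], [335, 54], [325, 57], [313, 50], [314, 68], [311, 72], [307, 120], [282, 135], [289, 140], [289, 144], [278, 151], [263, 143], [254, 160], [251, 155], [264, 137], [252, 139], [242, 156], [230, 155], [230, 164], [226, 165], [226, 168], [219, 167], [221, 175], [214, 175], [215, 168], [194, 180], [201, 186], [195, 187], [215, 199], [240, 179]]
# -> [0.3559 0.0867 0.2884] err mm [ 0.1 -0.   0.3] deg 0.02 rows 12
0.17, 0.15, -0.01, -0.26, 0.1, -0.58, 0.16, 0.15, 0, -0.26, 0.09, -0.58, 0.16, 0.17, 0, -0.25, 0.1, -0.58, 0.14, 0.17, 0.01, -0.26, 0.09, -0.58, 0.14, 0.18, 0.02, -0.26, 0.1, -0.58, 0.13, 0.18, 0.01, -0.26, 0.09, -0.58, 0.11, 0.19, 0.03, -0.25, 0.1, -0.58, 0.11, 0.2, 0.03, -0.26, 0.09, -0.58, 0.1, 0.2, 0.03, -0.26, 0.1, -0.58, 0.09, 0.2, 0.04, -0.26, 0.09, -0.58, 0.07, 0.21, 0.05, -0.26, 0.1, -0.58, 0.07, 0.21, 0.05, -0.25, 0.09, -0.58
```

```bash
python3 - <<'E'
import cv2,numpy as np
a=cv2.imread("pics/s8.png").astype(int);b=cv2.imread("pics/s12.png").astype(int)
m=(abs(a-b).max(2)>22)
for y in range(148,196,2): print(y,''.join('#' if v else '.' for v in m[y,215:290]))
E
```

```text
148 #########..................................................................
150 #########..................................................................
152 #########.#................................................................
154 .#########...#########################.....................................
156 ..#########.################........##.........##..........................
158 ....########.###############........#####...#..###.........................
160 .....########################.##...###.........#...........................
162 ......########################..#..###.....................................
164 .......#######################..######.........####........................
166 ........##############################...###########.......................
168 ..........##########################################.......................
170 ...........##########################################......................
172 ..............########################################.....................
174 ..............########################################.....................
176 ..............####.#.##################################....................
178 ...........##..##.#############################..###.......................
180 .......................#...........####....................................
182 ...........................................................................
184 ...........................................................................
186 ...........................................................................
188 ...........................................................................
190 ...........................................................................
192 ................................#..........................................
194 ...........................................................................
```

The silhouette tip at (269,176) matches the predicted lip corner (269.3,176.2), so the scoop hasn't slipped in the grip.

>>> servo_tool(
  steps=[0.17,0.15,-0.01,-0.26,0.1,-0.58,0.16,0.15,0,-0.26,0.09,-0.58,0.16,0.17,0,-0.25,0.1,-0.58,0.14,0.17,0.01,-0.26,0.09,-0.58,0.14,0.18,0.02,-0.26,0.1,-0.58,0.13,0.18,0.01,-0.26,0.09,-0.58,0.11,0.19,0.03,-0.25,0.1,-0.58,0.11,0.2,0.03,-0.26,0.09,-0.58,0.1,0.2,0.03,-0.26,0.1,-0.58,0.09,0.2,0.04,-0.26,0.09,-0.58,0.07,0.21,0.05,-0.26,0.1,-0.58,0.07,0.21,0.05,-0.25,0.09,-0.58,0,0,0,0,0,0,0,0,0,0,0,0],
)

```text
clock: 41.58
position: [0.3566, 0.0874, 0.2891]
tool_rot: [-0.069, 0.981, 0.013, 0.183]
wrist_force: [0.4, 0.1, -5.0]
width: 0.168
gripper_force: 60.0
```

```bash
python3 - <<'E'
from pour import *
o=manip.get_obs(); print({k:np.round(o[k],3).tolist() for k in("position","wrist_force","torque","qpos","width")})
p=np.array(o["position"]); r=R.from_quat(o["tool_rot"]); print("err",(Cc[0]-p).round(4),np.degrees((r.inv()*Cc[1]).magnitude()))
plan([(*Dd,.3),(*E,.3),(*F,.3),(*H,.3)],rate=.5)
E
```

```text
{'position': [0.357, 0.087, 0.289], 'wrist_force': [0.431, 0.144, -4.99], 'torque': [-0.105, 0.886, -0.052], 'qpos': [0.62, -0.032, -0.936, 2.301, 0.082, 0.498, 1.327], 'width': 0.168}
err [-0.0006 -0.0007 -0.0003] 0.17006735317108654
# -> [0.3415 0.0846 0.2683] err mm [-0.2  0.  -0. ] deg 0.01 rows 4
0.09, 0, 0.06, 0, 0.41, 0, 0.09, 0, 0.06, 0, 0.4, 0.01, 0.09, -0.01, 0.06, 0, 0.41, 0, 0.08, 0, 0.07, 0, 0.41, 0.01
# -> [0.3695 0.0886 0.2861] err mm [-0.1  0.   0.1] deg 0.01 rows 8
-0.07, 0, -0.02, 0, 0.5, 0, -0.06, 0, -0.03, 0, 0.5, 0, -0.06, 0, -0.03, 0, 0.5, 0, -0.07, 0, -0.03, 0, 0.5, 0, -0.06, 0, -0.03, 0, 0.5, 0, -0.06, 0, -0.04, 0, 0.5, 0, -0.05, 0, -0.04, 0, 0.5, 0, -0.06, 0, -0.04, 0, 0.5, 0
# -> [0.4275 0.0967 0.3003] err mm [-0.2  0.  -0. ] deg 0.01 rows 8
-0.12, 0, -0.04, 0, 0.5, 0, -0.11, 0, -0.05, 0, 0.5, 0, -0.11, 0, -0.06, 0, 0.5, 0, -0.12, 0, -0.06, 0, 0.5, 0, -0.1, 0, -0.06, 0, 0.5, 0, -0.11, 0, -0.07, 0, 0.5, 0, -0.1, 0, -0.07, 0, 0.5, 0, -0.1, 0, -0.08, 0, 0.5, 0
# -> [0.4579 0.101  0.3072] err mm [-0.   0.1 -0.2] deg 0.01 rows 4
-0.1, 0, -0.08, 0, 0.5, 0, -0.1, 0, -0.09, 0, 0.5, 0, -0.09, 0, -0.09, 0, 0.5, 0, -0.09, 0, -0.1, 0, 0.5, 0
```

>>> servo_tool(
  steps=[0.09,0,0.06,0,0.41,0,0.09,0,0.06,0,0.4,0,0.09,-0.01,0.06,0,0.41,0,0.08,0,0.07,0,0.41,0,0,0,0,0,0,0,-0.07,0,-0.02,0,0.5,0,-0.06,0,-0.03,0,0.5,0,-0.06,0,-0.03,0,0.5,0,-0.07,0,-0.03,0,0.5,0],
)

```text
clock: 42.7
position: [0.3563, 0.087, 0.2775]
tool_rot: [-0.071, 0.997, 0.002, 0.026]
wrist_force: [0.5, 0.2, -4.9]
width: 0.171
gripper_force: 60.0
```

>>> servo_tool(
  steps=[-0.06,0,-0.03,0,0.5,0,-0.06,0,-0.04,0,0.5,0,-0.05,0,-0.04,0,0.5,0,-0.06,0,-0.04,0,0.5,0,0,0,0,0,0,0,0,0,0,0,0,0],
)

```text
clock: 43.45
position: [0.3694, 0.0889, 0.286]
tool_rot: [-0.071, 0.996, -0.004, -0.06]
wrist_force: [0.3, -0.3, -4.1]
width: 0.17
gripper_force: 60.0
```

>>> servo_tool(
  steps=[-0.12,0,-0.04,0,0.5,0,-0.11,0,-0.05,0,0.5,0,-0.11,0,-0.06,0,0.5,0,-0.12,0,-0.06,0,0.5,0,0,0,0,0,0,0,0,0,0,0,0,0],
)

```text
clock: 44.2
position: [0.3982, 0.0931, 0.2935]
tool_rot: [-0.07, 0.987, -0.011, -0.147]
wrist_force: [-0.4, -1.0, -2.9]
width: 0.166
gripper_force: 60.0
```

>>> servo_tool(
  steps=[-0.1,0,-0.06,0,0.5,0,-0.11,0,-0.07,0,0.5,0,-0.1,0,-0.07,0,0.5,0,-0.1,0,-0.08,0,0.5,0,0,0,0,0,0,0,0,0,0,0,0,0],
)

```text
clock: 44.95
position: [0.4267, 0.0971, 0.3006]
tool_rot: [-0.069, 0.97, -0.017, -0.232]
wrist_force: [0.3, -0.3, -3.3]
width: 0.17
gripper_force: 60.0
```

>>> servo_tool(
  steps=[-0.1,0,-0.08,0,0.5,0,-0.1,0,-0.09,0,0.5,0,-0.09,0,-0.09,0,0.5,0,-0.09,0,-0.1,0,0.5,0,0,0,0,0,0,0,0,0,0,0,0,0,0,0,0,0,0,0],
)

```text
clock: 45.82
position: [0.4572, 0.1013, 0.3077]
tool_rot: [-0.067, 0.946, -0.023, -0.316]
wrist_force: [0.2, -0.5, -2.5]
width: 0.169
gripper_force: 60.0
```

```bash
python3 - <<'E'
from pour import *
f=[]
for i in range(12):
    t=cam("top"); f.append(manip.get_obs()["wrist_force"])
print(np.mean(f,0).round(2),np.std(f,0).round(2))
sc=cam("scene"); cv2.imwrite("pics/s13.png",sc["frame"][:,:,::-1]); cv2.imwrite("pics/t13.png",t["frame"][:,:,::-1])
# retreat: raise, keep tipped
o=manip.get_obs(); p=np.array(o["position"]); r=R.from_quat(o["tool_rot"])
plan([(p+[0,0,.02],r,.2)])
E
```

```text
[-0.06 -0.09 -2.19] [0.52 0.42 0.37]
# -> [0.4579 0.1015 0.3273] err mm [-0.2 -0.  -0.2] deg 0.0 rows 2
0.1, 0, -0.13, 0, 0, 0, 0.1, 0, -0.14, 0, 0, 0
```

```bash
python3 - <<'E'
from pour import *
U=L(70,-.02,.19); V=L(45,-.02,.20); X=L(12,.03,.21)
q=np.array(manip.get_obs()["qpos"])
for p,r in (U,V,X,B): q,e,a=ik(np.array(p),r,w,s,q,n=4); print(np.round(p,3),q.round(2),round(e,1),round(a,1))
plan([(*U,.3),(*V,.5),(*X,.5),(*B,.6)],rate=.8)
E
```

```text
[0.458 0.101 0.367] [ 0.2   0.67 -0.83  1.33  0.2   1.93  1.07] 0.0 0.0
[0.383 0.091 0.363] [ 0.41  0.27 -0.88  1.76  0.15  1.41  1.21] 0.0 0.0
[0.356 0.087 0.309] [ 0.43 -0.11 -0.68  2.27 -0.06  0.59  1.5 ] 0.0 0.0
[ 0.4  -0.06  0.34] [ 0.65 -0.08 -0.67  2.19  0.31  0.62  0.8 ] 0.0 0.0
# -> [0.4579 0.1009 0.3671] err mm [-0.1  0.1 -0.2] deg 0.03 rows 4
0.15, 0, -0.2, 0, 0, 0, 0.15, 0, -0.2, -0.01, 0, 0.01, 0.15, -0.01, -0.2, 0, 0, 0, 0.15, 0, -0.2, -0.01, 0, 0.01
# -> [0.383  0.0904 0.3627] err mm [0.2 0.2 0.2] deg 0.03 rows 7
0.14, 0, 0.12, 0, -0.71, 0, 0.14, 0, 0.1, 0, -0.72, 0, 0.15, 0, 0.1, 0, -0.71, 0, 0.16, 0, 0.09, 0, -0.72, 0, 0.16, 0, 0.08, 0, -0.71, 0, 0.17, 0, 0.07, 0, -0.72, 0, 0.17, 0, 0.06, 0, -0.71, -0.01
# -> [0.3558 0.0866 0.309 ] err mm [ 0.2  0.1 -0.2] deg 0.03 rows 9
0.03, 0, 0.11, 0, -0.73, 0, 0.03, 0, 0.1, 0, -0.74, 0, 0.05, 0, 0.11, 0, -0.73, 0, 0.04, 0, 0.1, 0, -0.73, 0, 0.06, 0, 0.1, 0, -0.74, 0, 0.06, 0, 0.09, 0, -0.73, 0, 0.07, 0, 0.09, 0, -0.73, 0, 0.07, 0, 0.08, 0, -0.74, 0, 0.08, 0, 0.08, 0, -0.73, 0
# -> [ 0.4001 -0.0602  0.34  ] err mm [-0.1  0.2 -0. ] deg 0.02 rows 10
-0.05, -0.25, -0.03, 0.31, -0.12, 0.69, -0.08, -0.25, -0.03, 0.31, -0.11, 0.7, -0.08, -0.25, -0.02, 0.31, -0.12, 0.69, -0.1, -0.24, -0.01, 0.31, -0.11, 0.7, -0.12, -0.23, -0.01, 0.31, -0.12, 0.69, -0.12, -0.23, 0.01, 0.31, -0.11, 0.7, -0.15, -0.21, 0.01, 0.31, -0.12, 0.69, -0.15, -0.21, 0.01, 0.31, -0.12, 0.7, -0.17, -0.2, 0.03, 0.31, -0.11, 0.69, -0.18, -0.19, 0.03, 0.31, -0.12, 0.7
```

>>> servo_tool(
  steps=[0.15,0,-0.2,0,0,0,0.15,0,-0.2,0,0,0,0.15,-0.01,-0.2,0,0,0,0.15,0,-0.2,0,0,0,0,0,0,0,0,0,0,0,0,0,0,0],
)

```text
clock: 47.22
position: [0.4579, 0.1007, 0.3669]
tool_rot: [-0.067, 0.946, -0.023, -0.317]
wrist_force: [0.3, 0.4, -2.4]
width: 0.168
gripper_force: 60.0
```

```bash
python3 - <<'E'
from pour import *
f=[]
for i in range(12):
    t=cam("scene"); f.append(manip.get_obs()["wrist_force"])
print(np.mean(f,0).round(2),np.std(f,0).round(2))
E
```

```text
[-0.17 -0.16 -2.15] [0.47 0.24 0.34]
```

Still 2.15 N, so the scoop is empty. Now retreating.

>>> servo_tool(
  steps=[0.14,0,0.12,0,-0.71,0,0.14,0,0.1,0,-0.72,0,0.15,0,0.1,0,-0.71,0,0.16,0,0.09,0,-0.72,0,0.16,0,0.08,0,-0.71,0,0.17,0,0.07,0,-0.72,0,0.17,0,0.06,0,-0.71,0,0.03,0,0.11,0,-0.73,0,0.03,0,0.1,0,-0.74,0,0.05,0,0.11,0,-0.73,0,0.04,0,0.1,0,-0.73,0,0.06,0,0.1,0,-0.74,0,0.06,0,0.09,0,-0.73,0,0.07,0,0.09,0,-0.73,0,0.07,0,0.08,0,-0.74,0,0.08,0,0.08,0,-0.73,0,0,0,0,0,0,0],
)

```text
clock: 49.95
position: [0.353, 0.086, 0.3077]
tool_rot: [-0.07, 0.981, 0.012, 0.179]
wrist_force: [-0.3, -0.7, -2.5]
width: 0.167
gripper_force: 60.0
```

>>> servo_tool(
  steps=[-0.05,-0.25,-0.03,0.31,-0.12,0.69,-0.08,-0.25,-0.03,0.31,-0.11,0.7,-0.08,-0.25,-0.02,0.31,-0.12,0.69,-0.1,-0.24,-0.01,0.31,-0.11,0.7,-0.12,-0.23,-0.01,0.31,-0.12,0.69,-0.12,-0.23,0.01,0.31,-0.11,0.7,-0.15,-0.21,0.01,0.31,-0.12,0.69,-0.15,-0.21,0.01,0.31,-0.12,0.7,-0.17,-0.2,0.03,0.31,-0.11,0.69,-0.18,-0.19,0.03,0.31,-0.12,0.7,0,0,0,0,0,0],
)

```text
clock: 51.32
position: [0.4009, -0.0607, 0.3404]
tool_rot: [0.252, 0.939, -0.06, 0.225]
wrist_force: [-0.3, 0.8, -2.3]
width: 0.171
gripper_force: 60.0
```

```bash
python3 - <<'E'
from pour import *
o=manip.get_obs(); print({k:np.round(o[k],3).tolist() for k in("clock","position","qpos","wrist_force")})
# silhouette check of scoop pitch as before
p=np.array(o["position"]); r=R.from_quat(o["tool_rot"]); sr=r*sgrip(0,0).inv(); og=p+.006*r.apply([0,0,1])-sr.apply([-.076,0,.078])
sc=cam("scene"); t=cam("top"); cv2.imwrite("pics/t14.png",t["frame"][:,:,::-1])
print("lipR",proj(sc,og+sr.apply([.085,-.041,.017])).round(1),"bottom f0R",proj(sc,og+sr.apply([.037,-.041,0])).round(1))
m=abs(cv2.imread("pics/s8.png")[:,:,::-1].astype(int)-sc["frame"]).max(2)>22
for y in range(160,186,2): print(y,''.join('#' if v else '.' for v in m[y,215:290]))
# nuts in pan: holes / differences with empty pan
P=((.4478,-.3041,.0892),sgrip(-74,0))
plan([((.4478,-.3041,.20),sgrip(-74,0),.6),((.4478,-.3041,.10),sgrip(-74,0),.3)],rate=.8)
E
```

```text
{'clock': 51.325, 'position': [0.401, -0.061, 0.34], 'qpos': [0.96, -0.052, -0.986, 2.179, 0.349, 0.615, 0.766], 'wrist_force': [-0.255, 0.841, -2.297]}
lipR [[269.8 175.7]] bottom f0R [[254.4 179.7]]
160 ......###########################..###.........##..........................
162 .......##########################..###..........#..........................
164 ........#######################.#.####........######.......................
166 .........############################################......................
168 ..........###########################################......................
170 ............#######################################.#......................
172 ...............#######################################.....................
174 #########.#....########################################....................
176 .....###.###...###.#.##################################....................
178 ####.##.####...##.############################.##..........................
180 ############...............................................................
182 ##########.....
[... 186 characters left out ...]
0.2 -0.1] deg 0.02 rows 12
-0.11, -0.26, 0.28, 0.37, -0.1, 0.64, -0.13, -0.25, 0.28, 0.36, -0.09, 0.63, -0.13, -0.23, 0.29, 0.37, -0.1, 0.64, -0.15, -0.21, 0.31, 0.37, -0.09, 0.64, -0.15, -0.19, 0.31, 0.37, -0.1, 0.64, -0.17, -0.18, 0.31, 0.36, -0.09, 0.63, -0.16, -0.15, 0.33, 0.37, -0.1, 0.64, -0.18, -0.14, 0.33, 0.37, -0.09, 0.64, -0.18, -0.11, 0.33, 0.37, -0.1, 0.64, -0.18, -0.09, 0.34, 0.36, -0.1, 0.63, -0.18, -0.08, 0.35, 0.37, -0.09, 0.64, -0.18, -0.05, 0.34, 0.37, -0.1, 0.64
# -> [ 0.4476 -0.3039  0.0999] err mm [ 0.2 -0.2  0.1] deg 0.02 rows 6
0.15, 0, 0.23, 0, 0, 0, 0.15, 0, 0.24, 0, 0, 0, 0.15, 0, 0.23, 0, 0, 0, 0.15, 0, 0.23, 0, 0, 0, 0.15, 0, 0.24, 0, 0, 0, 0.16, 0, 0.23, 0, 0, 0
```

```bash
python3 - <<'E'
from pour import *
plan([((.4478,-.3041,.33),sgrip(-74,0),.6)],rate=.8)
plan([((.4478,-.3041,.10),sgrip(-74,0),.45)],start=((.4478,-.3041,.33),sgrip(-74,0)))
E
```

```text
# -> [ 0.4481 -0.304   0.3303] err mm [-0.3 -0.1 -0.3] deg 0.02 rows 12
-0.2, -0.26, 0.12, 0.37, -0.1, 0.64, -0.2, -0.25, 0.12, 0.36, -0.09, 0.63, -0.22, -0.23, 0.13, 0.37, -0.1, 0.64, -0.24, -0.21, 0.15, 0.37, -0.09, 0.64, -0.24, -0.2, 0.15, 0.37, -0.1, 0.64, -0.25, -0.17, 0.16, 0.36, -0.09, 0.63, -0.26, -0.16, 0.17, 0.37, -0.1, 0.64, -0.26, -0.14, 0.17, 0.37, -0.09, 0.64, -0.27, -0.11, 0.18, 0.37, -0.1, 0.64, -0.28, -0.1, 0.19, 0.36, -0.1, 0.63, -0.28, -0.07, 0.19, 0.37, -0.09, 0.64, -0.28, -0.05, 0.19, 0.37, -0.1, 0.64
# -> [ 0.4477 -0.3038  0.1002] err mm [ 0.1 -0.3 -0.2] deg 0.0 rows 9
0.23, 0, 0.36, 0, 0, 0, 0.23, 0, 0.35, 0, 0, 0, 0.24, 0, 0.36, 0, 0, 0, 0.23, 0, 0.36, 0, 0, 0, 0.23, 0, 0.36, 0, 0, 0, 0.23, 0, 0.35, 0, 0, 0, 0.23, 0, 0.36, 0, 0, 0, 0.24, 0, 0.36, 0, 0, 0, 0.23, 0, 0.35, 0, 0, 0
```

>>> servo_tool(
  steps=[-0.2,-0.26,0.12,0.37,-0.1,0.64,-0.2,-0.25,0.12,0.36,-0.09,0.63,-0.22,-0.23,0.13,0.37,-0.1,0.64,-0.24,-0.21,0.15,0.37,-0.09,0.64,-0.24,-0.2,0.15,0.37,-0.1,0.64,-0.25,-0.17,0.16,0.36,-0.09,0.63,-0.26,-0.16,0.17,0.37,-0.1,0.64,-0.26,-0.14,0.17,0.37,-0.09,0.64,-0.27,-0.11,0.18,0.37,-0.1,0.64,-0.28,-0.1,0.19,0.36,-0.1,0.63,-0.28,-0.07,0.19,0.37,-0.09,0.64,-0.28,-0.05,0.19,0.37,-0.1,0.64,0,0,0,0,0,0],
)

```text
clock: 53.05
position: [0.4483, -0.3048, 0.3298]
tool_rot: [0.578, 0.765, -0.171, 0.227]
wrist_force: [-0.3, 0.0, -2.7]
width: 0.17
gripper_force: 60.0
```

>>> servo_tool(
  steps=[0.23,0,0.36,0,0,0,0.23,0,0.35,0,0,0,0.24,0,0.36,0,0,0,0.23,0,0.36,0,0,0,0.23,0,0.36,0,0,0,0.23,0,0.35,0,0,0,0.23,0,0.36,0,0,0,0.24,0,0.36,0,0,0,0.23,0,0.35,0,0,0,0,0,0,0,0,0,0,0,0,0,0,0],
)

```text
clock: 54.42
position: [0.4489, -0.304, 0.1017]
tool_rot: [0.577, 0.765, -0.171, 0.228]
wrist_force: [0.1, 0.2, -2.0]
width: 0.168
gripper_force: 60.0
```

```bash
python3 - <<'E'
from pour import *
o=manip.get_obs(); print({k:np.round(o[k],4).tolist() for k in("clock","position","wrist_force")})
t=cam("top"); c=(cam("scene"))
cv2.imwrite("pics/t15.png",t["frame"][:,:,::-1]); cv2.imwrite("pics/s15.png",c["frame"][:,:,::-1])
plan([((.4478,-.3041,.089),sgrip(-74,0),.05)])
E
```

```text
{'clock': 54.425, 'position': [0.4489, -0.304, 0.1017], 'wrist_force': [0.0634, 0.1803, -1.9523]}
# -> [ 0.4476 -0.3042  0.0888] err mm [0.2 0.1 0.2] deg 0.02 rows 5
0.03, 0, 0.04, 0, 0.01, 0, 0.02, -0.01, 0.03, 0.01, 0, -0.01, 0.03, 0, 0.04, 0, 0.01, 0, 0.02, 0, 0.03, 0.01, 0, -0.01, 0.03, -0.01, 0.04, 0, 0.01, 0
```

>>> servo_tool(
  steps=[0.03,0,0.04,0,0,0,0.02,0,0.03,0,0,0,0.03,0,0.04,0,0,0,0.02,0,0.03,0,0,0,0.03,0,0.04,0,0,0,0,0,0,0,0,0,0,0,0,0,0,0],
)

```text
clock: 55.4
position: [0.4479, -0.3038, 0.0883]
tool_rot: [0.577, 0.765, -0.172, 0.228]
wrist_force: [-2.0, 3.2, 5.2]
width: 0.168
gripper_force: 60.0
```

```bash
python3 - <<'E'
from pour import *
f=[]
for i in range(6): cam("scene"); f.append(manip.get_obs()["wrist_force"])
o=manip.get_obs(); print(np.round(o["position"],4),np.mean(f,0).round(2),np.round(o["torque"],2))
E
```

```text
[ 0.4479 -0.3038  0.0883] [-2.48  2.97  5.2 ] [ 0.56  0.41 -0.2 ]
```

>>> servo_tool(
  steps=[0,0,0,0,0,0,0,0,0,0,0,0,0,0,0,0,0,0,0,0,0,0,0,0,0,0,0,0,0,0,0,0,-0.3,0,0,0,0,0,-0.5,0,0,0,0,0,-0.7,0,0,0,0,0,-0.7,0,0,0,-0.5,0,-0.7,0,0,0,-0.5,0,-0.7,0,0,0,-0.5,0,-0.5,0,0,0,0,0,0,0,0,0,0,0,0,0,0,0],
  claw=0.4,
)

```text
clock: 57.45
position: [0.4307, -0.2473, 0.3419]
tool_rot: [0.577, 0.765, -0.172, 0.227]
wrist_force: [-0.1, 0.6, -0.9]
width: 0.702
gripper_force: 0.0
```

```bash
python3 - <<'E'
from pour import *
o=manip.get_obs(); print({k:np.round(o[k],3).tolist() for k in("clock","position","qpos","wrist_force","width")})
t=cam("top"); s2=cam("scene"); cv2.imwrite("pics/t16.png",t["frame"][:,:,::-1]); cv2.imwrite("pics/s16.png",s2["frame"][:,:,::-1])
R4=lambda f,y,x,n,m=None: cv2.resize(f[y:y+n,x:x+n],(300,300),interpolation=cv2.INTER_CUBIC)
im=np.vstack([np.hstack([R4(t["frame"],180,170,80),R4(t["frame"],190,335,70)]),np.hstack([R4(s2["frame"],140,175,80),R4(s2["frame"],215,245,90)])])
cv2.imwrite("pics/c16.png",im[:,:,::-1])
E
```

```text
{'clock': 57.45, 'position': [0.431, -0.247, 0.342], 'qpos': [0.805, 0.223, -0.757, 1.992, 0.879, 0.971, -0.159], 'wrist_force': [-0.102, 0.562, -0.896], 'width': 0.702}
```

View pics/c16.png

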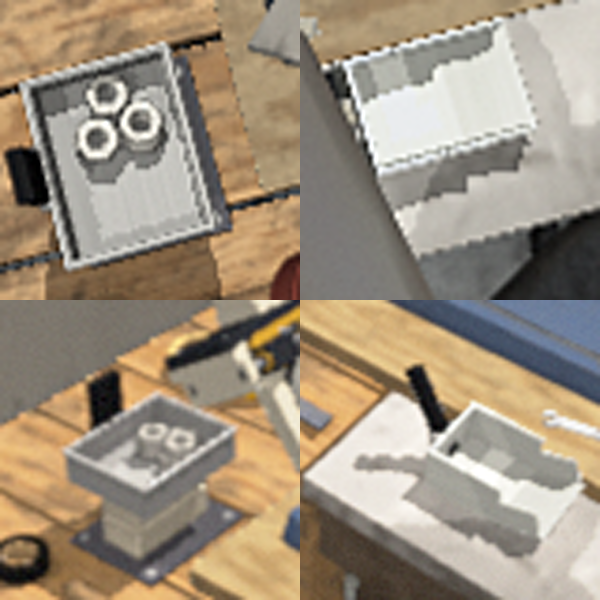

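```bash
python3 - <<'E'
from pour import *
a=cv2.imread("pics/t8.png").astype(int);b=cv2.imread("pics/t16.png").astype(int)
# arm in t8 covers left; compare with t9-era picture t3 too: pixel changed vs both
c=cv2.imread("pics/t3.png").astype(int)
d0=cv2.imread("pics/t1.png").astype(int)
m=np.min([abs(x-b).max(2) for x in(a,c,d0)],0)>40
n,l,st,ce=cv2.connectedComponentsWithStats(m.astype(np.uint8)); t=cam("top")
print([(st[i].tolist(),onz(t,ce[i],.01)[0].round(2).tolist()) for i in range(1,n) if st[i,4]>8])
h=cv2.cvtColor(t["frame"],cv2.COLOR_RGB2HSV); mm=((h[...,1]<45)&(h[...,2]>105)).astype(np.uint8)
print("pan",rectz(t,blob(mm,tuple(proj(t,(.44,.10,.086))[0].round().astype(int))),.120), manip.get_obs()["clock"])
E
```

```text
[([166, 195, 26, 17, 132], [0.53, 0.19, 0.01]), ([334, 194, 5, 5, 14], [0.56, -0.3, 0.01]), ([359, 195, 22, 16, 159], [0.54, -0.4, 0.01]), ([164, 201, 8, 4, 19], [0.53, 0.23, 0.01]), ([352, 201, 6, 3, 10], [0.54, -0.36, 0.01]), ([340, 203, 55, 45, 1003], [0.46, -0.4, 0.01]), ([181, 205, 16, 26, 206], [0.49, 0.16, 0.01]), ([206, 206, 5, 6, 13], [0.51, 0.1, 0.01]), ([204, 216, 8, 4, 20], [0.49, 0.1, 0.01]), ([173, 219, 32, 40, 306], [0.41, 0.16, 0.01]), ([242, 228, 83, 154, 5380], [0.29, -0.14, 0.01]), ([152, 254, 16, 5, 40], [0.37, 0.24, 0.01]), ([206, 255, 17, 16, 158], [0.35, 0.08, 0.01]), ([322, 269, 15, 25, 186], [0.29, -0.27, 0.01]), ([257, 304, 10, 18, 66], [0.2, -0.06, 0.01]), ([254, 325, 18, 29, 211], [0.14, -0.06, 0.01]), ([315, 342, 2, 13, 13], [0.1, -0.23, 0.01]), ([316, 356, 3, 15, 22], [0.06, -0.23, 0.01]), ([248, 362, 12, 10, 63], [0.05, -0.05, 0.01]), ([246, 371, 12, 12, 32], [0.03, -0.04, 0.01]), ([315, 371, 6, 13, 28], [0.02, -0.23, 0.01]), ([273, 380, 16, 4, 41], [0.01, -0.12, 0.01])]
pan (array([471.5, 101.1]), array([129.2, 145.5]), np.float32(16.1)) 57.6
```

```bash
python3 -c "
from workcell import job
print(job.hand_in())"
```

```text
the job is handed in; nothing more can be done
None
```

I stacked the two bricks square on the hearth and set the pan centred on top; the nuts are tipped into it, by the wrist weight readings and the last pictures. The empty scoop stands back on the bench at its starting spot, and the job is handed in at about 58 s; no verdict was returned.

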